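Load the staple magazine and close its rail

ROBOT

A 6-joint arm with a two-finger parallel gripper is mounted at the origin on a cart in front of the work surface, level with it; the furniture and walls round the work are solid. World frame = base frame: x ahead of the robot, y to its left, z up, the work surface at z = 0. Lengths are in mm, angles in rad, forces in N, time in s.
With the tool pointing down it reaches from about 275 to 750 mm from the base axis. Payload 10.2 kg.
Tool frame: the origin (TCP) lies at the very end of the fingers, on their centre line; the grasp point (between the pads) lies 19 mm behind it; z points along the fingers, y is the direction in which the jaws open and shut (so a half turn about z gives the same grasp; the last joint's range is limited). The gripper opens to 85 mm and grips with 20 to 120 N. Pads are 22 mm wide; open, the fingers measure 114 mm over their backs; the gripper's body (76 mm by 85 mm) begins 54 mm behind the grasp point. The pads swing forward as they close: fully open they stand 13 mm farther back than shut.
Start: joints at [0.973, 0.313, 1.498, -0, 1.331, -0.223], TCP at [192.208, 488.556, 192.694] pointing down, gripper open.
Joint ranges: [-2.94, 2.94], [-0.97, 2.17], [0.19, 2.56], [-1.23, 4.37], [0.02, 3.11], [-2.88, 2.88]. Speed limits (rad/s): [2.39, 2.39, 3.01, 3.14, 3.14, 3.14].

INTERFACE

Orientations are given as a unit quaternion [w, x, y, z].
In Python, from rig import readout, cams, finish_job gives the robot as it stands. The module is installed in compiled form; this text tells all that it offers.
- The arm moves only by the tool carry_out, never from a script. Its argument "steps" is one flat list of numbers, 7 for each row, row after row: the shift along the tool's x, y, z in cm, then the turn, a rotation vector about the tool's x, y, z in units of 5 degrees (1.0 is 5 degrees), then the opening, from -1 (shut) to 1 (fully open), so that 0 is half open. In form: [x, y, z, ax, ay, az, hand, x, y, z, ax, ay, az, hand, ...]. A call has 1 to 20 rows; each row shifts and turns the commanded pose from where the row before left it, along the tool's axes as they then stand; what a row does not reach is not made up. A row lasts 1/12 s, in which the tool goes at most 41.7 mm and 7.16 degrees, less where a joint would pass 70% of its speed; a pose out of reach is approached as far as the arm can. A call with a gripper value outside its range is refused whole. The fingers move at their own pace and stop on an object; "grip_force" is the grip in N (left out, the last holds). Time passes only in rows, so rows that do not move let the fingers close. It gives the time, the measured TCP pose, the force and the opening at its end, in the units of the state.
- readout.sense(): the state, without advancing time (a new reading comes with each control period).
- cams.capture(name): name is "side" or "top"; returns the picture (420x560x3 uint8, red, green, blue); there is no depth.
- cams.calibration(name): a dict with "fx", "fy", "cx", "cy" (pixels), "R" (3x3) and "t" (3): a world point X has camera coordinates R X + t. Camera axes: x right, y down, z forward; pixel columns grow to the right and rows downward; lengths in mm; the calibration is good to about 2 mm. A picture is of the moment at which its call begins. calibration takes no time and is no camera call.
- finish_job(): hands the job in, once; it reports no verdict.
The state is a dict: "time_s": time; "joints": joint angles; "dq": joint speeds; "tau": joint torques, N m; "eef_pos": TCP position; "ee_rot": TCP orientation; "force": force on the tool from outside, world axes, zero at the start; "wrist_torque": the same for the moment, N m; "grip_width": opening from 0.0 (shut) to 1.0 (fully open).
Only numpy, scipy, OpenCV 4.12 (cv2) and the standard library are available. Lean on these libraries where they do the work, as an engineer would, in place of code of your own. Each camera call takes 0.05 s, during which the arm holds its last target.

TASK

Load the full-length staple strip into the magazine of the bench stapler: hold it level above the channel, push the spring follower back with its end until its other end clears the end stop, and set it down fully home on the channel floor, held between follower and stop. Then push the cover rail fully shut over it with closed fingers behind the thumb tab. Feel your way and force nothing, and leave the part-used strip and the other things on the bench alone.

Things in the scene. Friction and masses are not known exactly. Their poses are not given: they have to be found in the camera images.
- strip_mid (a point): Centre (half-way up) of the full-length strip of wide-crown steel staples: a straight bar 110 mm long (its x axis), 34 wide (y), 24 high (z), about 0.14 kg, loose on the bench left of the magazine, ends alike. Grasp across the 34 mm by its upper 11 mm only: lower down it will stand between walls. A shorter strip (60 mm) of the same section is not to be used.
- strip: The same full-length strip; origin at the centre of its underside.
- part_strip: The part-used strip, 60 x 34 x 24 mm, to be left alone; origin at the centre of its underside. It lies farther back than the full-length one.
- seat (a point): Point of the magazine where the strip's centre must come to rest. x runs along the channel from end stop to follower, y across, z up. The channel floor is 12 mm below it, 16 mm above the bench. The fixed end stop, a plate across the channel, 8 mm thick and 9 mm higher than the floor, has its inner face at x = -55 mm.
- magazine: Fixed fixture 295 x 84 mm, axes as the seat; origin on the bench, 70 mm to +x of the seat. Its channel is 39 mm wide between side walls 4 mm thick, whose top flares out to 46 mm, 10 mm above the channel floor; they measure 49 mm over all. The open rail begins 65 mm or more to +x of the seat.
- follower (a joint): Travel (m) of the spring follower along +x: 0 at rest, 0.016 with the strip in, hard stop at 0.020. Its block is 32 mm wide, reaches 23.5 mm above the channel floor; its face at rest is at x = +39 mm from the seat. Spring: 3 N at 0 plus 350 N/m, 9 N loaded. Under this load the strip's ends stick: it may need pressing down with 5 to 15 N to go home.
- rail (a joint): Travel (m) of the cover rail, an aluminium inverted U 148 mm long, 60 wide: 0 fully open (drawn back over the spring housing), 0.135 shut, at its hard stop. It shuts towards -x of the magazine, starts at 0 to 0.010, has 3 N of friction and stays where left. It passes 2 mm over a strip that is home and jams on one that stands higher.
- tab (a point): Centre of the rail's thumb tab, an upright plate 7 mm thick along the magazine's x, 34 wide, 30 high, on the rail's flat top, which lies 14 mm below this point and 46 mm above the bench and reaches 88 mm behind the tab (to +x). It moves with the rail; push its +x face towards -x to shut the rail.
- nut: Bystander: large steel nut, 41 mm; origin at the centre of its underside.
- small_nut: Bystander: small nut, 27 mm; origin at the centre of its underside.
- oil_can: Bystander: oil can, 170 mm high; origin at the centre of its underside.

How it is judged:
By the outcome, as a careful person would: the job done as asked, in the order asked, and still so for the second after the job is handed in, with the robot touching nothing.
It also fails if it takes over 72 s, if anything falls off the work surface, if the arm or the gripper's body presses on something with over 40 N, if the wrist force passes 120 N, or if a joint passes its speed limit or range.

## Working session

There is one attempt and no reset: what is moved stays moved. The work goes in short steps, Python scripts to look and compute and a tool call to move; the robot and the scene stay as the last step left them, time stands still between calls to the robot, and variables do not carry over. Pictures are saved under pics/ and viewed, and the job is handed in when it is done.

Besides the shell and the picture viewer there is one more tool, called after "Call:" by a JSON object that holds its "fn" and its "kwargs", one argument or row to a line. carry_out: Moves the arm, as the interface text tells. Its arguments: {"type":"object","properties":{"steps":{"type":"array","items":{"type":"number"}},"grip_force":{"type":"number"}},"required":["steps"]}

```bash
mkdir -p pics; python3 - <<'E'
from rig import readout,cams
import cv2,numpy as np
np.set_printoptions(precision=4,suppress=True)
for n in("side","top"):
    im=cams.capture(n); cv2.imwrite(f"pics/{n}0.png",cv2.cvtColor(im,cv2.COLOR_RGB2BGR))
    c=cams.calibration(n); print(n,c)
    R=np.array(c["R"]);print(-R.T@np.array(c["t"]))
print(readout.sense())
E
```

```text
side {'fx': 452.585798180399, 'fy': 452.585798180399, 'cx': 274.0140092148804, 'cy': 211.81408952653157, 'R': array([[ 0.9451, -0.3266, -0.0049],
       [-0.1663, -0.4683, -0.8678],
       [ 0.2812,  0.821 , -0.4969]]), 't': array([-425.6254,  222.8438,  768.4169])}
[ 223.2911 -665.5374  573.1335]
top {'fx': 385.36997671270893, 'fy': 385.36997671270893, 'cx': 283.10990983498874, 'cy': 204.80951771435576, 'R': array([[ 0.0152, -0.9999, -0.0065],
       [-0.9981, -0.0147, -0.0601],
       [ 0.06  ,  0.0074, -0.9982]]), 't': array([171.3518, 489.1137, 893.962 ])}
[431.9164 171.8941 922.8555]
{'time_s': 0.1, 'joints': array([ 0.9726,  0.3134,  1.4983, -0.    ,  1.3311, -0.2234]), 'dq': array([ 0.0005, -0.0012, -0.0029,  0.0005,  0.0006, -0.0002]), 'tau': array([  0.0052, -41.2893, -26.0142,  -0.    ,   0.003 ,   0.    ]), 'eef_pos': array([192.0618, 488.3009, 192.1952]), 'ee_rot': array([-0.0002,  0.1863,  0.9825, -0.0006]), 'force': array([-0.1077, -0.6787,  0.173 ]), 'wrist_torque': array([ 0.0071,  0.0475, -0.0032]), 'grip_width': 0.999875107490194}
```

View pics/side0.png

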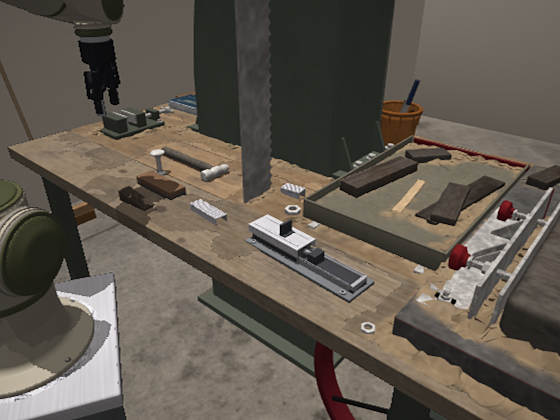

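View pics/top0.png

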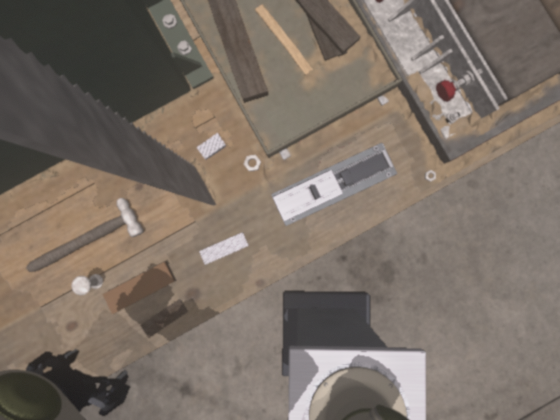

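The side view shows the strip at (208,210), the part strip at (292,189), the magazine from (250,240) to (370,290), and a vertical blade with its foot at about (256,198). In the top view the strip is at (223,249), the magazine runs from (275,210) to (392,158), and the tab is near (315,190). I'll zoom in.

```bash
python3 - <<'E'
import cv2
t=cv2.imread("pics/top0.png")[130:275,190:400]; cv2.imwrite("pics/topz.png",cv2.resize(t,(798,551),interpolation=cv2.INTER_CUBIC))
t=cv2.imread("pics/side0.png")[170:310,180:385]; cv2.imwrite("pics/sidez.png",cv2.resize(t,(800,546),interpolation=cv2.INTER_CUBIC))
E
```

```text
(no output)
```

View pics/topz.png

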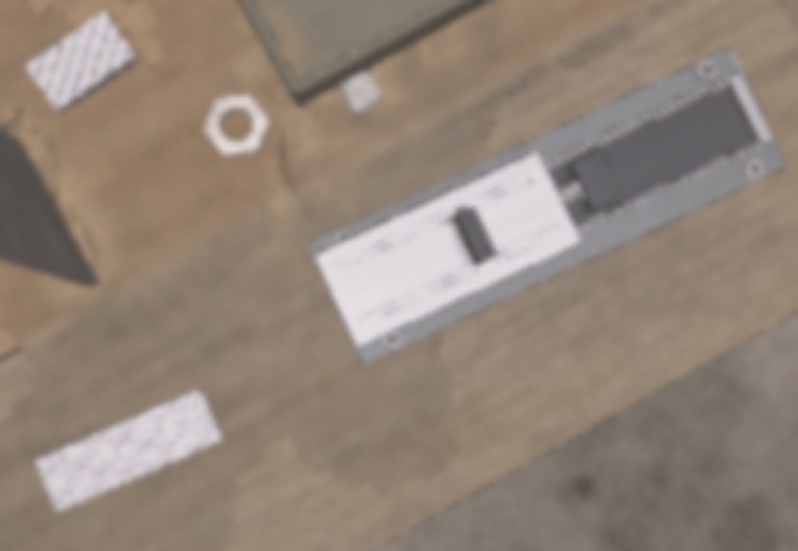

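View pics/sidez.png

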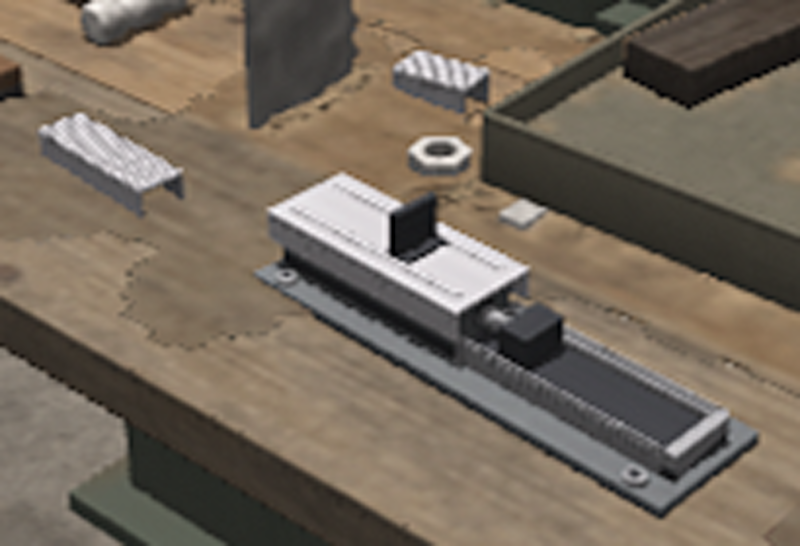

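The end stop (white bar) is at the right end, towards world −y, and the rail covers the left end. So magazine +x points to world +y, slightly −x. Next I'll measure.

```bash
cat > h.py <<'E'
import cv2,numpy as np
from rig import cams,readout
np.set_printoptions(precision=2,suppress=True)
def cast(n,uv,z):
    c=cams.calibration(n);R=np.array(c["R"]);t=np.array(c["t"])
    uv=np.atleast_2d(uv).astype(float)
    d=np.c_[(uv[:,0]-c["cx"])/c["fx"],(uv[:,1]-c["cy"])/c["fy"],np.ones(len(uv))]@R
    o=-R.T@t
    return o+d*((z-o[2])/d[:,2])[:,None]
def proj(n,X):
    c=cams.calibration(n);X=np.atleast_2d(X)@np.array(c["R"]).T+np.array(c["t"])
    return np.c_[c["fx"]*X[:,0]/X[:,2]+c["cx"],c["fy"]*X[:,1]/X[:,2]+c["cy"]]
def tri(ua,ub):
    A=[];b=[]
    for n,u in(("side",ua),("top",ub)):
        c=cams.calibration(n);R=np.array(c["R"]);t=np.array(c["t"]);o=-R.T@t
        d=R.T@np.array([(u[0]-c["cx"])/c["fx"],(u[1]-c["cy"])/c["fy"],1]);d/=np.linalg.norm(d)
        P=np.eye(3)-np.outer(d,d);A.append(P);b.append(P@o)
    return np.linalg.lstsq(np.vstack(A),np.hstack(b),rcond=None)[0]
def rect(n,mask,z):
    cs,_=cv2.findContours(mask.astype(np.uint8),cv2.RETR_EXTERNAL,cv2.CHAIN_APPROX_NONE)
    c=max(cs,key=cv2.contourArea)[:,0,:]
    P=cast(n,c,z)[:,:2].astype(np.float32)
    return cv2.minAreaRect(P),cv2.contourArea(c)
E
python3 - <<'E'
from h import *
im=cv2.imread("pics/top0.png");hsv=cv2.cvtColor(im,cv2.COLOR_BGR2HSV)
w=(hsv[...,1]<45)&(hsv[...,2]>150)
n,l,s,c=cv2.connectedComponentsWithStats(w.astype(np.uint8))
for i in range(1,n):
    if s[i,4]>15 and 100<s[i,1]<275 and 180<s[i,0]<420:
        for z in(24,46): print(s[i],z,rect("top",l==i,z)[0])
# values
print(hsv[249,215:232:4],hsv[215,290],hsv[207,300])
# tab,etc. zoom->px : x/3.8+190
def Z(x,y): return [x/3.8+190,y/3.8+130]
print("plate corners z6",cast("top",[Z(738,50),Z(783,162),Z(365,362)],6)[:,:2])
print("rail corners z46",cast("top",[Z(540,150),Z(580,240),Z(360,347),Z(314,255)],46)[:,:2])
print("blade foot", cast("side",[[244,200],[256,203],[271,188]],0))
print("blade top", cast("top",[[213,204]],0))
E
```

```text
[197 133  29  26 386] 24 ((623.9807739257812, 352.3341369628906), (35.8764533996582, 61.4432373046875), 36.48698806762695)
[197 133  29  26 386] 46 ((619.2798461914062, 347.9178161621094), (34.99837112426758, 59.939422607421875), 36.487003326416016)
[280 149  11  11  79] 24 ((606.1415405273438, 176.67759704589844), (20.181203842163086, 22.16897201538086), 27.612333297729492)
[280 149  11  11  79] 46 ((601.8772583007812, 176.56053161621094), (19.687273025512695, 21.626373291015625), 27.61241340637207)
[382 149  11  18  65] 24 ((600.2930908203125, -64.74229431152344), (44.2060432434082, 8.47102165222168), 26.403366088867188)
[382 149  11  18  65] 46 ((596.171875, -58.95049285888672), (43.124080657958984, 8.263689994812012), 26.40337371826172)
[244 155  17  16 165] 24 ((584.6549682617188, 253.32835388183594), (35.604427337646484, 37.70820236206055), 0.8122754693031311)
[244 155  17  16 165] 46 ((580.9166870117188, 251.33523559570312), (34.732994079589844, 36.78525161743164), 0.8126959204673767)
[ 272  169   73   55 1831] 24 ((509.99761962890625, 117.01521301269531), (79.42096710205078, 165.35867309570312), 25.903900146484375)
[ 272  169   73   55 1831] 46 ((508.08648681640625, 118.35838317871094), (77.47710418701172, 161.31143188476562), 25.90388298034668)
[199 232  50  33 786] 24 ((383.01910400390625, 315.8514404296875), (37.74043655395508, 114.26011657714844), 24.830978393554688)
[199 232  50  33 786] 46 ((384.2159118652344, 312.3280029296875), (36.81671142578125, 111.46356201171875), 24.830934524536133)
[[158  10 213]
 [156   6 217]
 [155   7 217]
 [158  10 213]
 [159   8 216]] [150   5 226] [150   5 223]
plate corners z6 [[639.01 -61.9 ]
 [568.11 -90.12]
 [438.48 171.  ]]
rail corners z46 [[567.37  67.45]
 [513.28  43.05]
 [447.11 174.16]
 [501.91 202.61]]
blade foot [[492.75 368.27   0.  ]
 [518.07 341.54   0.  ]
 [583.54 411.34   0.  ]]
blade top [[486.87 347.21   0.  ]]
```

```bash
python3 - <<'E'
import cv2,numpy as np
def crop(src,x0,y0,w,h,s,out):
    t=cv2.imread(src)[y0:y0+h,x0:x0+w]; t=cv2.resize(t,(w*s,h*s),interpolation=cv2.INTER_CUBIC)
    for i in range(0,w,10): cv2.line(t,(i*s+s//2,0),(i*s+s//2,6),(0,0,255),1); cv2.putText(t,str(x0+i),(i*s,18),0,.4,(0,0,255))
    for i in range(0,h,10): cv2.line(t,(0,i*s+s//2),(6,i*s+s//2),(0,0,255),1); cv2.putText(t,str(y0+i),(8,i*s+s//2+4),0,.4,(0,0,255))
    cv2.imwrite(out,t)
crop("pics/top0.png",330,140,72,54,11,"pics/tA.png")
crop("pics/top0.png",268,162,72,54,11,"pics/tB.png")
crop("pics/side0.png",300,240,80,60,10,"pics/sA.png")
crop("pics/side0.png",244,205,80,60,10,"pics/sB.png")
E
```

```text
(no output)
```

View pics/tA.png

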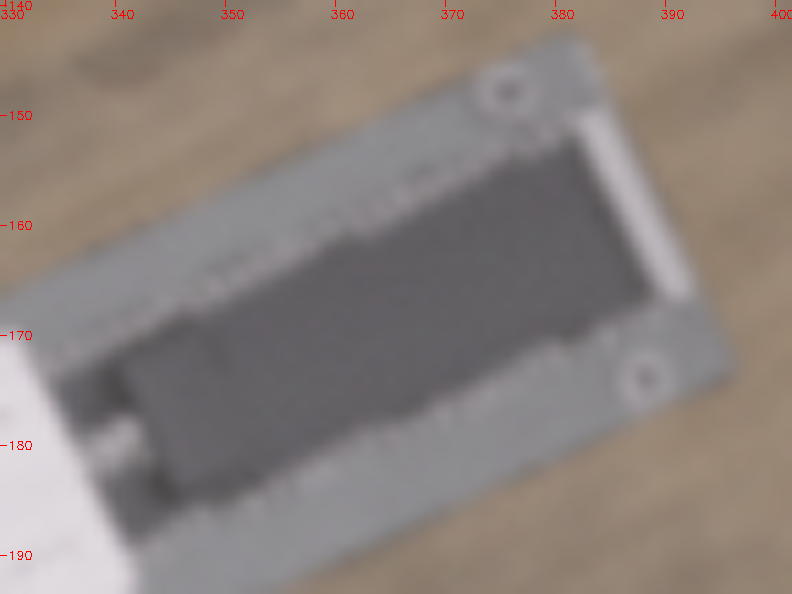

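View pics/tB.png

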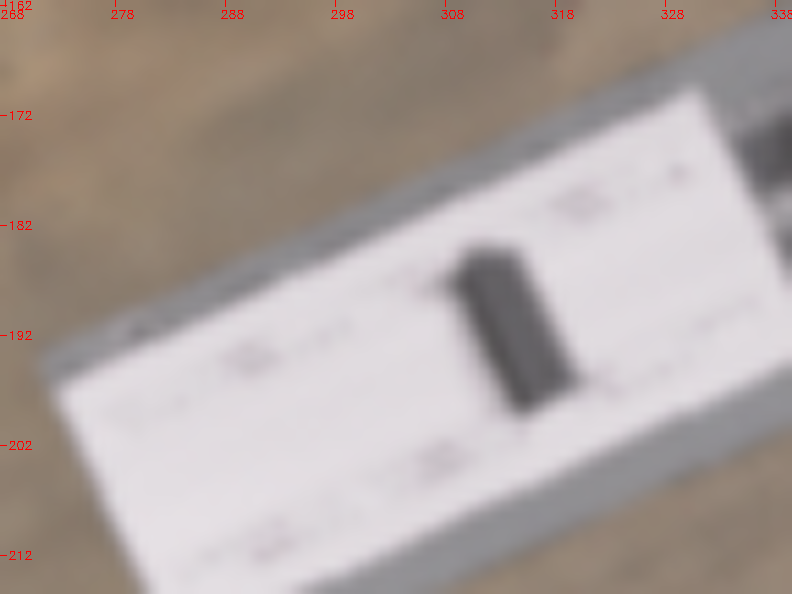

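View pics/sA.png

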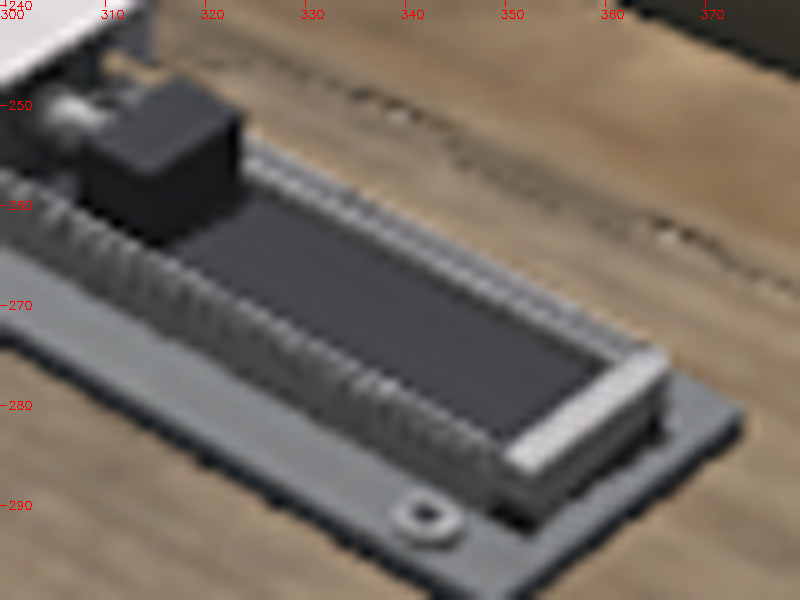

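View pics/sB.png

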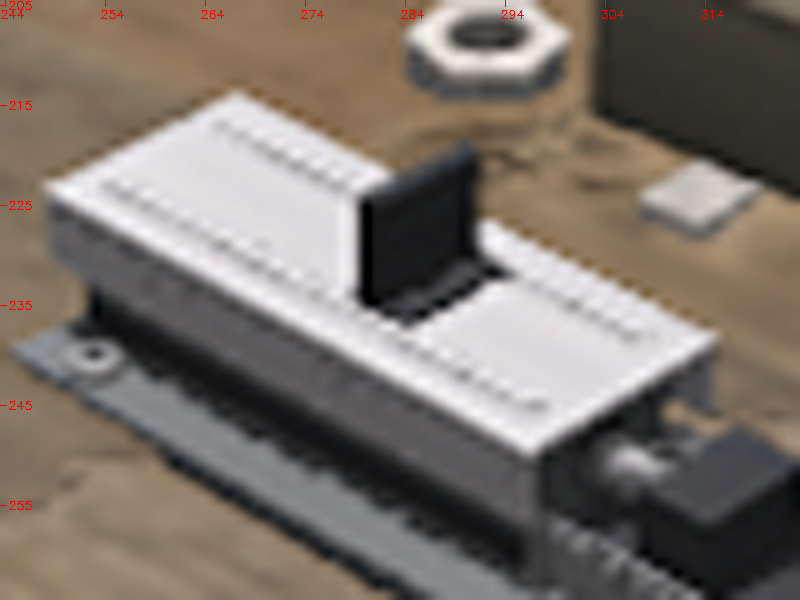

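```bash
python3 - <<'E'
from h import *
T=lambda p,x0,y0:np.array(p)/11+[x0-.5,y0-.5]
S=lambda p,x0,y0:np.array(p)/10+[x0-.5,y0-.5]
ti=cast("top",T([(578,118),(602,105),(693,288),(660,303)],330,140),25)
print("stop top view",ti[:,:2],ti.mean(0))
si=cast("side",S([(612,372),(668,357),(535,470),(508,452)],300,240),25)  # inner-far, outer-far, outer-near, inner-near
print("stop side",si[:,:2],si.mean(0))
tr=cast("top",T([(50,390),(697,88)],268,162),46); print("rail top far edge",tr[:,:2],np.linalg.norm(tr[1]-tr[0]))
tn=cast("top",[[282.0-.1,221.2],[342.0,193.3]],46)
sr=cast("side",S([(48,185),(235,93),(715,338),(540,450)],244,205),46);print("rail side",sr[:,:2],sr.mean(0), [np.linalg.norm(sr[i]-sr[i-1]) for i in range(4)])
tp=cast("top",T([(38,365),(580,0)],268,162),5)
pc=cast("top",T([(580,38),(735,372)],330,140),5);print("plate end",pc[:,:2],pc.mean(0))
fa=cast("top",T([(130,365)],330,140),39.5);print("follower backs",fa)
tt=cast("top",T([(480,250),(515,255),(575,380),(525,412)],268,162),75);print("tab top",tt[:,:2],tt.mean(0))
st=cast("side",S([(365,205),(475,150)],244,205),75);print("tab side",st)
for a,b in((tr[1],tr[0]),(sr[2],sr[1]),(sr[3],sr[0])):
    d=b-a;print("yaw",np.degrees(np.arctan2(d[1],d[0])))
E
```

```text
stop top view [[617.84 -51.97]
 [620.72 -57.09]
 [581.57 -76.42]
 [578.25 -69.4 ]] [599.6  -63.72  25.  ]
stop side [[609.41 -56.6 ]
 [622.   -56.03]
 [581.31 -78.29]
 [578.99 -71.8 ]] [597.93 -65.68  25.  ]
rail top far edge [[502.23 203.95]
 [567.27  70.29]] 148.64272900755182
rail side [[450.54 176.9 ]
 [503.14 202.06]
 [566.63  69.19]
 [516.15  42.69]] [509.11 122.71  46.  ] [np.float64(149.39054904783868), np.float64(58.299093005615944), np.float64(147.2581320756376), np.float64(57.009179972937496)]
plate end [[639.67 -57.4 ]
 [566.61 -91.04]] [603.14 -74.22   5.  ]
follower backs [[561.22  45.4   39.5 ]]
tab top [[529.39 116.96]
 [528.48 109.92]
 [503.46  97.64]
 [496.88 107.6 ]] [514.55 108.03  75.  ]
tab side [[498.76 100.39  75.  ]
 [528.7  113.81  75.  ]]
yaw 115.94605974032896
yaw 115.54039851898605
yaw 116.0506532539151
```

```bash
python3 - <<'E'
from h import *
S=lambda p,x0,y0:np.array(p)/10+[x0-.5,y0-.5]
T=lambda p,x0,y0:np.array(p)/11+[x0-.5,y0-.5]
y=np.radians(115.9);mx=np.array([np.cos(y),np.sin(y)]);my=np.array([-mx[1],mx[0]])
seat=np.array([599,-64.5])+59*mx;print("seat",seat)
L=lambda P:np.c_[(P[:,:2]-seat)@mx,(P[:,:2]-seat)@my]
print("foll top side",L(cast("side",S([(85,140),(180,80),(242,120),(150,175)],300,240),39.5)))
print("plate end",L(cast("top",T([(580,38),(735,372)],330,140),5)))
print("plate end side",L(cast("side",S([(745,412),(490,598)],300,240),5)))
print("plate other",L(cast("top",T([(38,365)],268,162),5)),L(cast("side",S([(12,350)],244,205),5)))
print("plate near corner top",L(cast("top",[[285.8,224.8]],5)))
print("stop top",L(cast("top",T([(578,118),(602,105),(693,288),(660,303)],330,140),25)))
print("stop side",L(cast("side",S([(612,372),(668,357),(535,470),(508,452)],300,240),25)))
print("rail side",L(cast("side",S([(48,185),(235,93),(715,338),(540,450)],244,205),46)))
print("rail top",L(cast("top",T([(50,390),(697,88)],268,162),46)), L(cast("top",[[282,216.2]],46)))
print("tab side",L(cast("side",S([(365,205),(475,150)],244,205),75)))
print("tab top",L(cast("top",T([(480,250),(515,255),(575,380),(525,412)],268,162),75)))
print("nut",L(np.array([[584,253.]])))
# strip in side view mask
im=cv2.imread("pics/top0.png");hsv=cv2.cvtColor(im,cv2.COLOR_BGR2HSV)
m=((hsv[...,1]<45)&(hsv[...,2]>150)).astype(np.uint8);m[:228]=0;m[270:]=0;m[:,:190]=0;m[:,260:]=0
t=cv2.resize(im[225:270,190:258],None,fx=11,fy=11,interpolation=cv2.INTER_CUBIC);cv2.imwrite("pics/tS.png",t)
s=cv2.imread("pics/side0.png")[190:235,180:240];cv2.imwrite("pics/sS.png",cv2.resize(s,None,fx=12,fy=12,interpolation=cv2.INTER_CUBIC))
E
```

```text
seat [573.23 -11.43]
foll top side [[ 54.93  16.18]
 [ 55.19 -14.03]
 [ 36.69 -11.85]
 [ 37.5   16.18]]
plate end [[-70.37 -39.69]
 [-68.73  40.73]]
plate end side [[-68.98 -43.24]
 [-66.71  37.45]]
plate other [[224.74 -39.87]] [[226.1  38.2]]
plate near corner top [[223.03  40.28]]
stop top [[-55.96 -22.42]
 [-61.82 -22.78]
 [-62.11  20.88]
 [-54.34  20.8 ]]
stop side [[-56.44 -12.82]
 [-61.43 -24.39]
 [-63.68  21.93]
 [-56.83  21.19]]
rail side [[223.    28.1 ]
 [222.66 -30.2 ]
 [ 75.4  -29.27]
 [ 73.61  27.71]]
rail top [[224.76 -30.22]
 [ 76.12 -30.33]] [[222.75  19.22]]
tab side [[133.11  18.14]
 [132.11 -14.65]]
tab top [[134.64 -16.64]
 [128.71 -12.75]
 [128.59  15.12]
 [140.42  16.69]]
nut [[ 233.16 -125.19]]
```

View pics/tS.png

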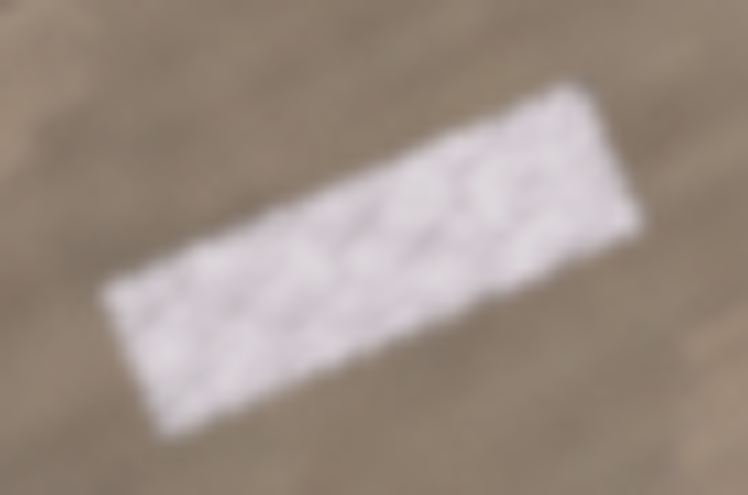

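View pics/sS.png

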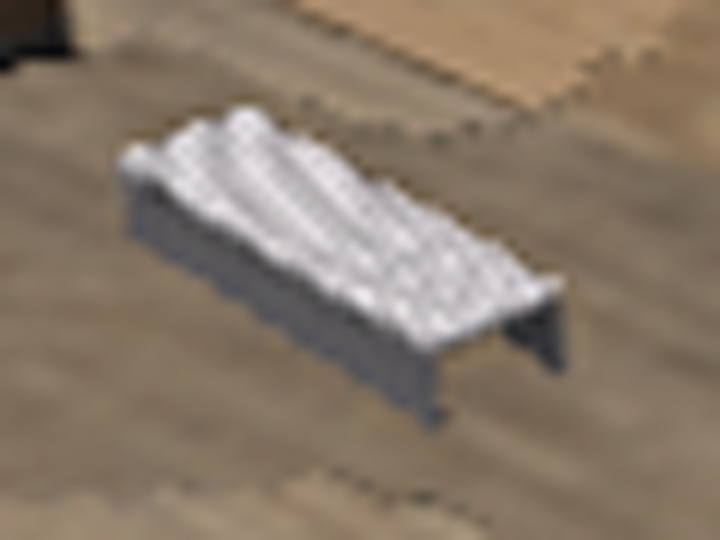

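```bash
cat >> h.py <<'E'
from scipy.spatial.transform import Rotation as Ro
def go(target,yawy=None):
    s=readout.sense();q=s["ee_rot"];R=Ro.from_quat(np.r_[q[1:],q[0]])
    d=R.as_matrix().T@(np.asarray(target)-s["eef_pos"])
    print("t",s["time_s"],"tcp",s["eef_pos"],"F",s["force"],"w",s["grip_width"]*85,"yawy",np.degrees(np.arctan2(*R.as_matrix()[[1,0],1])),"tilt z",R.as_matrix()[:,2])
    print("shift cm tool",d/10)
    if yawy is not None:
        y=np.radians(yawy);G=np.c_[[np.sin(-y),np.cos(y),0],[np.cos(y),np.sin(y),0],[0,0,-1]]
        print("turn units",(R.inv()*Ro.from_matrix(G)).as_rotvec(degrees=True)/5)
        print("shift cm after turn",G.T@(np.asarray(target)-s["eef_pos"])/10)
E
python3 - <<'E'
from h import *
a=cast("top",np.array([(105,290),(575,85),(640,228),(170,437)])/11+[189.5,224.5],24)
b=cast("side",np.array([(425,345),(557,288),(240,108),(123,165)])/12+[179.5,189.5],24)
for P in(a,b):
    print(P[:,:2],P.mean(0),[np.linalg.norm(P[i]-P[i-1]) for i in range(4)])
    (c,wh,an)=cv2.minAreaRect(P[:,:2].astype(np.float32));print(c,wh,an)
print("can foot",cast("side",[[158,175]],0),cast("top",[[80,285]],170))
print("blade",tri((256,203),(213,204)))
go([a[:,0].mean(),a[:,1].mean(),90],24.8)
E
```

```text
[[375.9  372.26]
 [420.6  273.86]
 [390.68 259.47]
 [345.31 357.67]] [383.12 315.81  24.  ] [np.float64(33.89237722282017), np.float64(108.0712246710696), np.float64(33.19539289920286), np.float64(108.17153176915006)]
(383.2940979003906, 315.86376953125) (33.88987731933594, 108.5832748413086) 24.800334930419922
[[391.05 259.72]
 [421.24 273.04]
 [375.51 371.33]
 [347.34 354.3 ]] [383.79 314.6   24.  ] [np.float64(104.19346460016534), np.float64(32.99362314108666), np.float64(108.40750326849837), np.float64(32.91933703818372)]
(383.4198913574219, 315.23162841796875) (32.98719787597656, 108.4074935913086) 24.946861267089844
can foot [[293.97 605.68   0.  ]] [[315.57 569.05 170.  ]]
blade [501.91 342.46   1.91]
t 0.1 tcp [192.06 488.3  192.2 ] F [-0.11 -0.68  0.17] w 84.98938413666649 yawy 68.52256921921565 tilt z [-0. -0. -1.]
shift cm tool [-24.1   -9.04  10.22]
turn units [-0.01  0.    8.74]
shift cm after turn [-23.67  10.11  10.22]
```

Call:
{"fn": "carry_out", "kwargs": {
  "steps": [0,0,0,0,0,1.09,0.6,0,0,0,0,0,1.09,0.6,0,0,0,0,0,1.09,0.6,0,0,0,0,0,1.09,0.6,0,0,0,0,0,1.09,0.6,0,0,0,0,0,1.09,0.6,0,0,0,0,0,1.1,0.6,0,0,0,0,0,1.1,0.6,-2.9,1.2,0.8,0,0,0,0.6,-2.9,1.2,0.8,0,0,0,0.6,-3,1.3,1.3,0,0,0,0.6,-3,1.3,1.3,0,0,0,0.6,-3,1.3,1.3,0,0,0,0.6,-3,1.3,1.5,0,0,0,0.6,-3,1.3,1.5,0,0,0,0.6,-2.9,1.2,1.7,0,0,0,0.6,0,0,0,0,0,0,0.6,0,0,0,0,0,0,0.6]
}}

```text
time_s: 1.6
eef_pos: [383.6, 314.8, 89.8]
ee_rot: [-0.001, 0.54, 0.842, -0.001]
force: [0.4, 0.1, 0.6]
grip_width: 0.801
```

```bash
python3 - <<'E'
from h import *
go([383.4,315.5,12],24.85)
for n in("side","top"):
    im=cv2.cvtColor(cams.capture(n),cv2.COLOR_RGB2BGR)
    cv2.imwrite(f"pics/{n}1.png",im)
im=cv2.imread("pics/side1.png")[90:240,130:330];cv2.imwrite("pics/s1z.png",cv2.resize(im,None,fx=4,fy=4,interpolation=cv2.INTER_CUBIC))
E
```

```text
t 1.6 tcp [383.63 314.77  89.79] F [0.38 0.14 0.63] w 68.07613957959175 yawy 24.672267261125363 tilt z [-0. -0. -1.]
shift cm tool [0.08 0.03 7.78]
turn units [-0.03 -0.   -0.04]
shift cm after turn [0.08 0.01 7.78]
```

View pics/s1z.png

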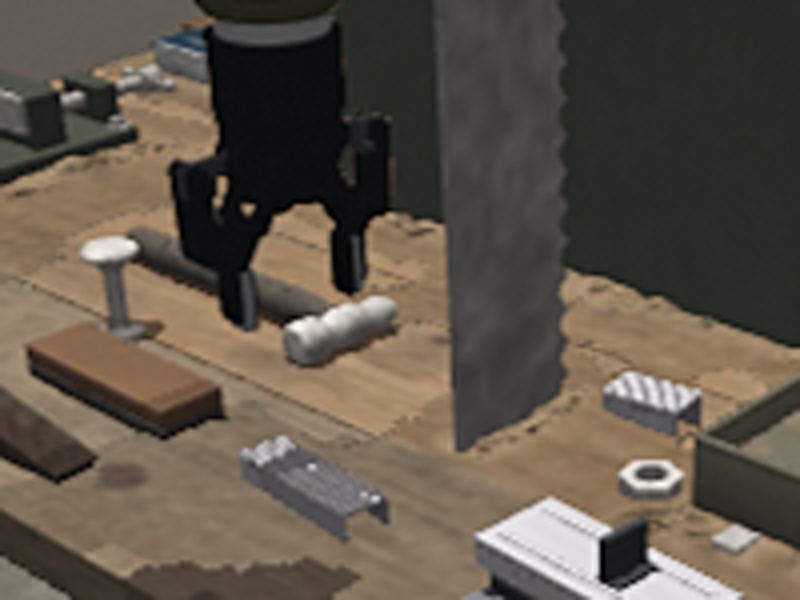

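The open fingers stand over and in line with the strip (strip at zoom (315,485)). Next I descend and grip.

Call:
{"fn": "carry_out", "kwargs": {
  "steps": [0.04,0,1.5,0,0,0,0.6,0.04,0,1.5,0,0,0,0.6,0,0,1.5,0,0,0,0.6,0,0,1.3,0,0,0,0.6,0,0,1.0,0,0,0,0.6,0,0,0.6,0,0,0,0.6,0,0,0.35,0,0,0,0.6,0,0,0,0,0,0,0.6,0,0,0,0,0,0,0.2,0,0,0,0,0,0,0,0,0,0,0,0,0,-0.1,0,0,0,0,0,0,-0.3,0,0,0,0,0,0,-0.5,0,0,0,0,0,0,-1,0,0,0,0,0,0,-1,0,0,0,0,0,0,-1,0,0,0,0,0,0,-1,0,0,0,0,0,0,-1],
  "grip_force": 60
}}

```text
time_s: 3.2
eef_pos: [383.0, 316.6, 13.2]
ee_rot: [-0.0, 0.539, 0.843, -0.0]
force: [-0.6, -0.1, -0.1]
grip_width: -0.0
```

```bash
python3 - <<'E'
from h import *
go([383.4,315.5,12],24.85)
for n in("side","top"):
    im=cv2.cvtColor(cams.capture(n),cv2.COLOR_RGB2BGR)
    cv2.imwrite(f"pics/{n}2.png",im)
im=cv2.imread("pics/side2.png")[160:240,160:260];cv2.imwrite("pics/s2z.png",cv2.resize(im,None,fx=7,fy=7,interpolation=cv2.INTER_CUBIC))
E
```

```text
t 3.2 tcp [383.05 316.59  13.19] F [-0.58 -0.12 -0.11] w -0.005818137392337932 yawy 24.824706378041224 tilt z [-0. -0. -1.]
shift cm tool [-0.11 -0.01  0.12]
turn units [-0.    0.   -0.01]
shift cm after turn [-0.11 -0.01  0.12]
```

View pics/s2z.png

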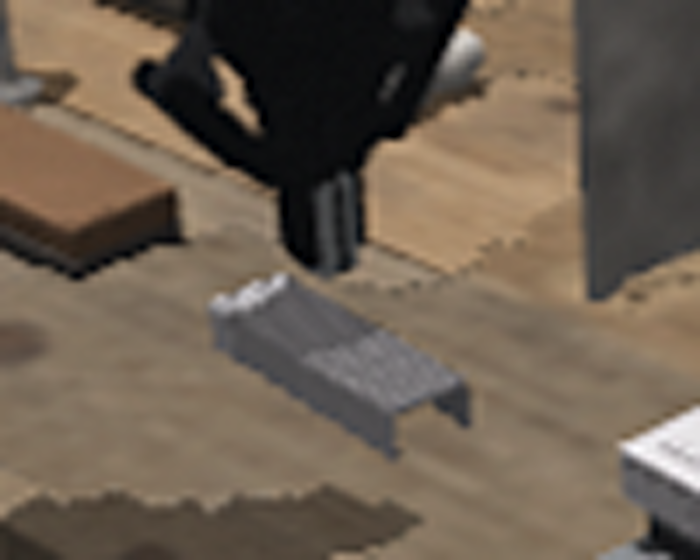

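```bash
python3 - <<'E'
from h import *
print(proj("side",[[383,316.6,13.2],[383,316.6,24],[383,316.6,60]]),proj("top",[[383,316.6,13.2],[383,316.6,100]]))
im=cv2.imread("pics/top2.png")[180:320,130:320];cv2.imwrite("pics/t2z.png",cv2.resize(im,None,fx=4,fy=4,interpolation=cv2.INTER_CUBIC))
im=cv2.imread("pics/side2.png");cv2.imwrite("pics/s2zz.png",cv2.resize(im[60:240,100:300],None,fx=3,fy=3,interpolation=cv2.INTER_CUBIC))
E
```

```text
[[207.05 211.59]
 [206.71 207.81]
 [205.55 194.96]] [[223.79 247.93]
 [217.25 250.03]]
```

View pics/t2z.png

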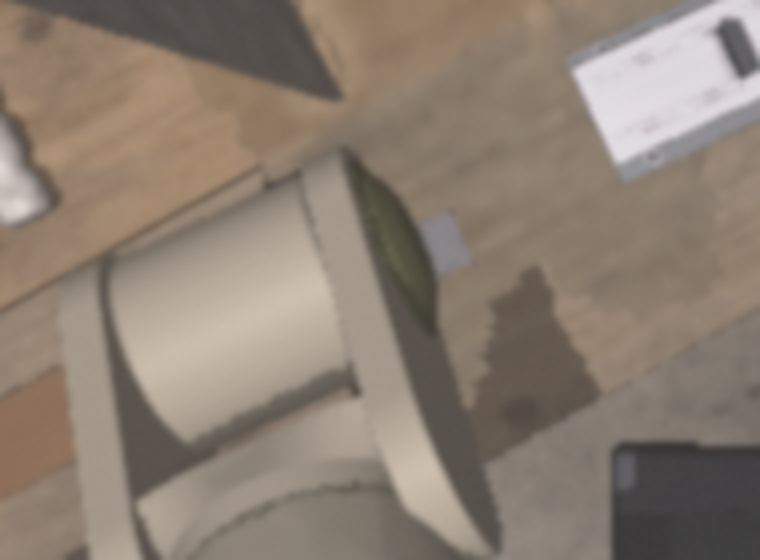

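View pics/s2zz.png

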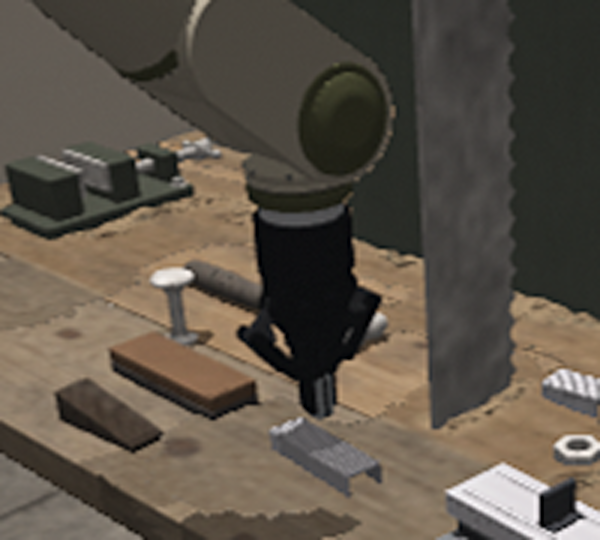

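The gripper shut on nothing. The image puts the fingertip at about (208,199), while the reported TCP projects to (207,212). I'll triangulate the tip from the start pictures before doing anything else.

```bash
python3 - <<'E'
from h import *
print("start TCP proj",proj("side",[[192.1,488.3,192.2],[192.1,488.3,205]]),proj("top",[[192.1,488.3,192.2]]))
print("pose1",proj("side",[[383.6,314.8,89.8],[383.6,314.8,127]]),proj("top",[[383.6,314.8,89.8],[383.6,314.8,127]]))
im=cv2.imread("pics/side0.png")[20:140,50:200];cv2.imwrite("pics/s0g.png",cv2.resize(im,None,fx=5,fy=5,interpolation=cv2.INTER_CUBIC))
im=cv2.imread("pics/top0.png")[310:420,0:150];cv2.imwrite("pics/t0g.png",cv2.resize(im,None,fx=5,fy=5,interpolation=cv2.INTER_CUBIC))
E
```

```text
start TCP proj [[111.69 129.73]
 [110.74 124.78]] [[113.75 354.51]]
pose1 [[204.95 184.29]
 [203.69 170.18]] [[218.93 249.5 ]
 [215.81 250.5 ]]
```

View pics/s0g.png

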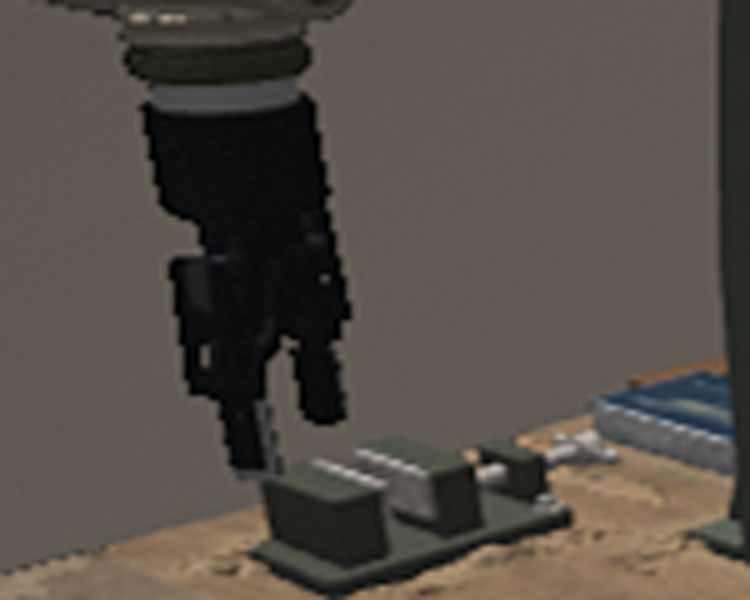

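View pics/t0g.png

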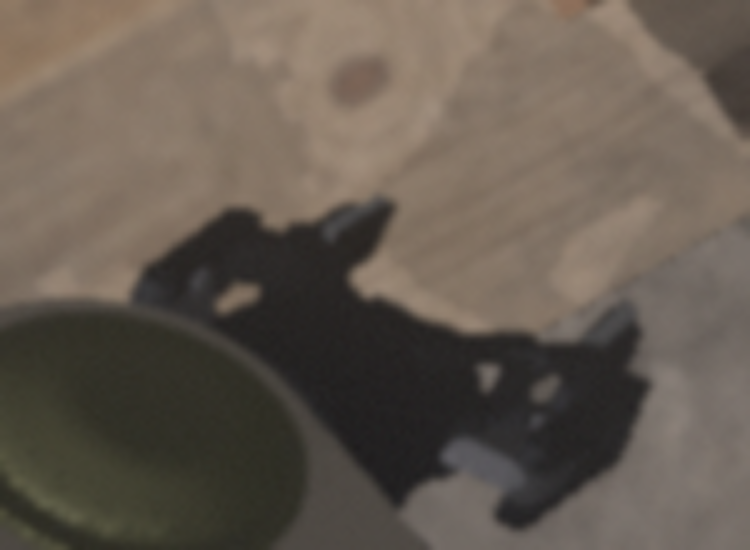

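```bash
python3 - <<'E'
from h import *
print(tri((101,114),(124,373)),tri((115,104),(75,351)),tri((108,109),(99.5,362)))
for z in(205,240,250):print(z,proj("side",[192.1,488.3,z]),proj("top",[192.1,488.3,z]))
# pose 2
print(cast("side",[[207.9,198.6]],50),cast("side",[[207.9,198.6]],13))
E
```

```text
[177.58 446.29 246.1 ] [211.71 534.86 241.96] [194.15 490.64 243.52]
205 [[110.74 124.78]] [[110.63 356.8 ]]
240 [[108.1  110.96]] [[101.5  363.52]]
250 [[107.33 106.93]] [[ 98.71 365.57]]
[[387.67 314.8   50.  ]] [[399.29 384.14  13.  ]]
```

Triangulating the open fingertips at the start gives z ≈ 243 mm, and they should read about 13 mm above the reported 192. At this pose the shut tips are at about z = 50 against a reported 13. x and y agree. So the fingers really end about 37 mm above the reported TCP. I'll check that by touching the strip's top (z = 24) lightly with shut fingers; contact should come at a reported z of about −13.

Call:
{"fn": "carry_out", "kwargs": {
  "steps": [-0.1,0,0.8,0,0,0,-1,0,0,0.6,0,0,0,-1,0,0,0.3,0,0,0,-1,0,0,0.2,0,0,0,-1,0,0,0,0,0,0,-1,0,0,0,0,0,0,-1]
}}

```text
time_s: 3.8
eef_pos: [383.5, 315.7, -5.9]
ee_rot: [-0.0, 0.539, 0.843, -0.0]
force: [-0.3, 0.2, -0.4]
grip_width: -0.001
```

Call:
{"fn": "carry_out", "kwargs": {
  "steps": [0,0,0.15,0,0,0,-1,0,0,0.1,0,0,0,-1,0,0,0,0,0,0,-1]
}}

```text
time_s: 4.05
eef_pos: [383.4, 315.7, -8.4]
ee_rot: [-0.0, 0.539, 0.843, -0.0]
force: [-0.2, 1.0, -0.2]
grip_width: -0.001
```

Call:
{"fn": "carry_out", "kwargs": {
  "steps": [0,0,0.1,0,0,0,-1,0,0,0.1,0,0,0,-1,0,0,0,0,0,0,-1]
}}

```text
time_s: 4.3
eef_pos: [383.4, 315.7, -10.5]
ee_rot: [-0.0, 0.539, 0.843, -0.0]
force: [0.2, 0.0, -0.1]
grip_width: -0.001
```

Call:
{"fn": "carry_out", "kwargs": {
  "steps": [0,0,0.1,0,0,0,-1,0,0,0,0,0,0,-1]
}}

```text
time_s: 4.47
eef_pos: [383.4, 315.6, -11.4]
ee_rot: [-0.0, 0.539, 0.843, -0.0]
force: [-0.4, -0.3, 0.6]
grip_width: -0.001
```

Call:
{"fn": "carry_out", "kwargs": {
  "steps": [0,0,0.1,0,0,0,-1,0,0,0,0,0,0,-1]
}}

```text
time_s: 4.63
eef_pos: [383.4, 315.6, -12.4]
ee_rot: [-0.0, 0.539, 0.843, -0.0]
force: [-0.6, 0.2, 0.6]
grip_width: -0.002
```

Call:
{"fn": "carry_out", "kwargs": {
  "steps": [0,0,0.1,0,0,0,-1,0,0,0,0,0,0,-1]
}}

```text
time_s: 4.8
eef_pos: [383.4, 315.6, -13.5]
ee_rot: [-0.0, 0.539, 0.843, -0.0]
force: [0.4, -0.6, -0.1]
grip_width: -0.003
```

Call:
{"fn": "carry_out", "kwargs": {
  "steps": [0,0,0.1,0,0,0,-1,0,0,0,0,0,0,-1]
}}

```text
time_s: 4.97
eef_pos: [383.4, 315.6, -14.5]
ee_rot: [-0.0, 0.539, 0.843, -0.0]
force: [0.3, -0.6, -0.2]
grip_width: -0.002
```

```bash
python3 - <<'E'
from h import *
im=cv2.cvtColor(cams.capture("side"),cv2.COLOR_RGB2BGR)[160:240,160:260];cv2.imwrite("pics/s3z.png",cv2.resize(im,None,fx=7,fy=7,interpolation=cv2.INTER_CUBIC))
go([383,315.5,-12])
E
```

```text
t 5.0167 tcp [383.39 315.64 -14.4 ] F [ 0.92  0.68 -0.91] w -0.18680885424177177 yawy 24.824626187981014 tilt z [-0. -0. -1.]
shift cm tool [ 0.   -0.04 -0.24]
```

View pics/s3z.png

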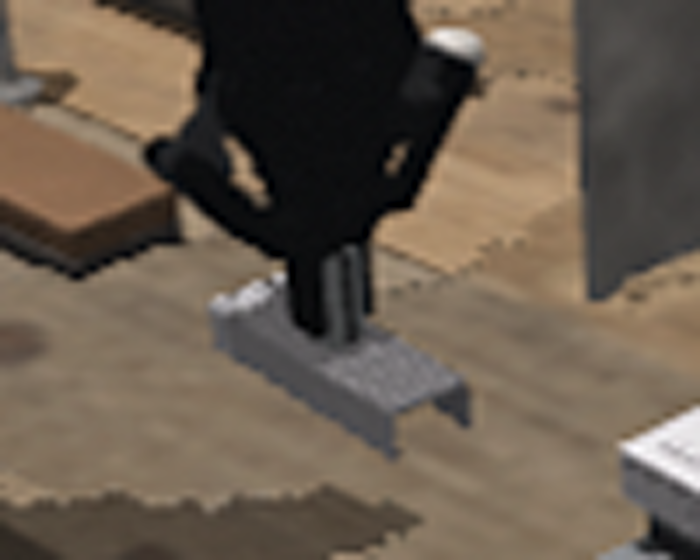

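The tip is now just over the strip's top, at about (208,208), which fits the 37–38 mm offset. I'll go on feeling downwards.

Call:
{"fn": "carry_out", "kwargs": {
  "steps": [0,0,0.1,0,0,0,-1,0,0,0,0,0,0,-1]
}}

```text
time_s: 5.18
eef_pos: [383.5, 315.7, -14.6]
ee_rot: [0.0, 0.538, 0.843, 0.0]
force: [-4.2, -1.8, 9.8]
grip_width: -0.0
```

Call:
{"fn": "carry_out", "kwargs": {
  "steps": [0,0,0.1,0,0,0,-1,0,0,0,0,0,0,-1]
}}

```text
time_s: 5.35
eef_pos: [383.6, 315.8, -14.6]
ee_rot: [0.0, 0.538, 0.843, 0.0]
force: [-6.7, -5.8, 21.9]
grip_width: 0.001
```

Call:
{"fn": "carry_out", "kwargs": {
  "steps": [0,0,0.1,0,0,0,-1,0,0,0,0,0,0,-1]
}}

```text
time_s: 5.52
eef_pos: [383.7, 315.8, -14.7]
ee_rot: [0.0, 0.538, 0.843, 0.0]
force: [-10.6, -6.5, 35.2]
grip_width: 0.001
```

Contact came at a reported z of −14.5 against a real 24, so the offset is 38.5 mm. I'll back off, open, and go down to a reported −26, which puts the tips about 9–10 mm below the strip's top.

Call:
{"fn": "carry_out", "kwargs": {
  "steps": [0,0,-0.8,0,0,0,-1,0,0,-2,0,0,0,-1,0,0,-2,0,0,0,0.6,0,0,0,0,0,0,0.6,0,0,0,0,0,0,0.6,0,0,0,0,0,0,0.6,0,0,0,0,0,0,0.6,0,0,0,0,0,0,0.6,0,0,0,0,0,0,0.6]
}}

```text
time_s: 6.27
eef_pos: [383.2, 315.5, 30.1]
ee_rot: [-0.0, 0.539, 0.843, -0.0]
force: [-0.2, 0.0, 0.2]
grip_width: 0.798
```

```bash
python3 - <<'E'
from h import *
go([383.4,315.5,-26])
im=cv2.cvtColor(cams.capture("side"),cv2.COLOR_RGB2BGR)[140:240,140:260];cv2.imwrite("pics/s4z.png",cv2.resize(im,None,fx=6,fy=6,interpolation=cv2.INTER_CUBIC))
E
```

```text
t 6.2667 tcp [383.2  315.5   30.11] F [-0.18  0.04  0.25] w 67.80923067091376 yawy 24.823176575503624 tilt z [-0. -0. -1.]
shift cm tool [-0.01  0.02  5.61]
```

View pics/s4z.png

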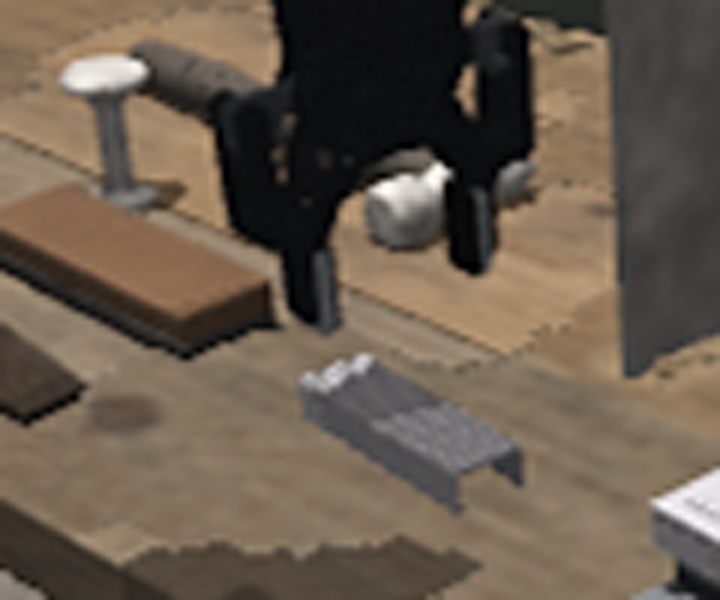

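The strip hasn't moved (zoom (410,430)) and the fingers are open above it. Next I descend 5.6 cm and close.

Call:
{"fn": "carry_out", "kwargs": {
  "steps": [0,0,1.2,0,0,0,0.6,0,0,1.4,0,0,0,0.6,0,0,1.2,0,0,0,0.6,0,0,0.9,0,0,0,0.6,0,0,0.6,0,0,0,0.6,0,0,0.3,0,0,0,0.6,0,0,0,0,0,0,0.6,0,0,0,0,0,0,0.2,0,0,0,0,0,0,0,0,0,0,0,0,0,-0.1,0,0,0,0,0,0,-0.3,0,0,0,0,0,0,-0.6,0,0,0,0,0,0,-1,0,0,0,0,0,0,-1,0,0,0,0,0,0,-1]
}}

```text
time_s: 7.57
eef_pos: [383.9, 315.9, -24.6]
ee_rot: [0.0, 0.539, 0.843, 0.0]
force: [-1.6, 0.2, 5.6]
grip_width: 0.376
```

```bash
python3 - <<'E'
from h import *
go([383.4,315.5,-26])
im=cv2.cvtColor(cams.capture("side"),cv2.COLOR_RGB2BGR)[160:240,160:260];cv2.imwrite("pics/s5z.png",cv2.resize(im,None,fx=7,fy=7,interpolation=cv2.INTER_CUBIC))
E
```

```text
t 7.5667 tcp [383.87 315.88 -24.56] F [-1.57  0.19  5.59] w 31.96894625990043 yawy 24.82501579983276 tilt z [ 0.  0. -1.]
shift cm tool [-0.01 -0.06  0.14]
```

View pics/s5z.png

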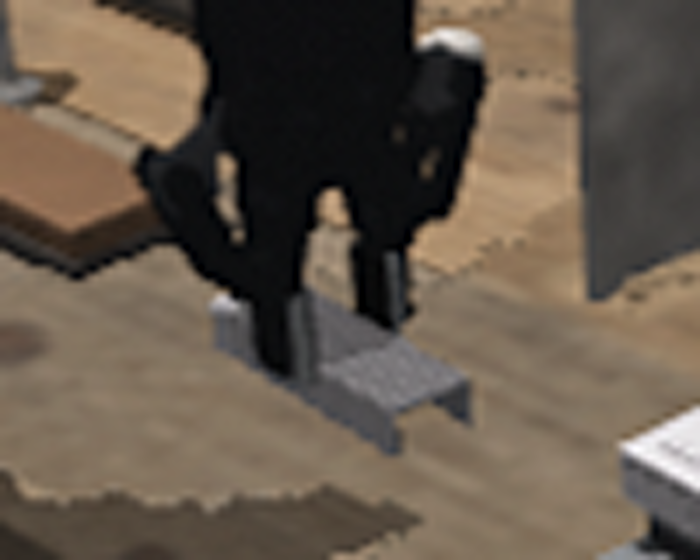

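```bash
python3 - <<'E'
from h import *
for z in(10,15,20,24):print(z,proj("side",[[364.5,307,z],[366.6,307.9,z]]))
E
```

```text
10 [[200.56 215.77]
 [201.33 215.46]]
15 [[200.38 214.02]
 [201.16 213.71]]
20 [[200.21 212.26]
 [200.99 211.95]]
24 [[200.07 210.85]
 [200.85 210.54]]
```

Call:
{"fn": "carry_out", "kwargs": {
  "steps": [0,0,-0.5,0,0,0,-1,0,0,-1,0,0,0,-1,0,0,-1.5,0,0,0,-1,0,0,-2,0,0,0,-1,0,0,0,0,0,0,-1,0,0,0,0,0,0,-1]
}}

```text
time_s: 8.12
eef_pos: [383.9, 315.9, 25.6]
ee_rot: [0.001, 0.539, 0.843, 0.001]
force: [0.0, 0.1, -2.0]
grip_width: 0.371
```

```bash
python3 - <<'E'
from h import *
go([383.4,315.5,-26])
im=cv2.cvtColor(cams.capture("side"),cv2.COLOR_RGB2BGR)[130:230,150:270];cv2.imwrite("pics/s6.png",im);cv2.imwrite("pics/s6z.png",cv2.resize(im,None,fx=6,fy=6,interpolation=cv2.INTER_CUBIC))
E
```

```text
t 8.1167 tcp [383.94 315.94  25.64] F [ 0.02  0.11 -2.05] w 31.50114106275289 yawy 24.82899897572655 tilt z [ 0.  0. -1.]
shift cm tool [-0.02 -0.08  5.16]
```

View pics/s6z.png

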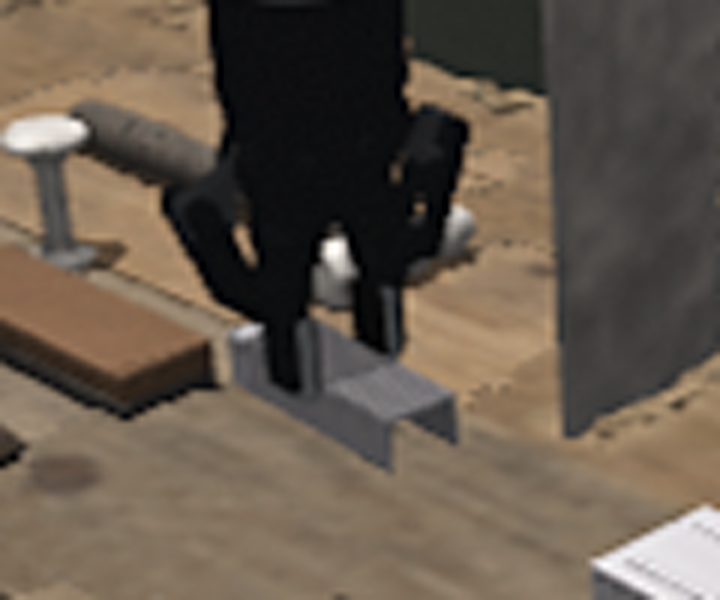

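```bash
python3 - <<'E'
from h import *
y=np.radians(115.9);mx=np.array([np.cos(y),np.sin(y)]);my=np.array([-mx[1],mx[0]])
seat=np.array([573.2,-11.4])
# expected near-right bottom corner & top corner of the strip
c=np.array([383.9,315.9]);yy=np.radians(114.83);a=np.array([np.cos(yy),np.sin(yy)]);b=np.array([-a[1],a[0]])
for z in(46,50,54):
  print(z,proj("side",np.r_[c-55*a+17*b,z]),proj("side",np.r_[c-55*a+17*b,z+24]))
print("obs",392/6-.5+150,470/6-.5+130,"top",390/6-.5+150,418/6-.5+130)
p=seat-22*mx;print(p);go([*p,75],25.9)
E
```

```text
46 [[214.56 210.37]] [[213.84 201.43]]
50 [[214.44 208.89]] [[213.72 199.92]]
54 [[214.32 207.41]] [[213.6 198.4]]
obs 214.83333333333331 207.83333333333331 top 214.5 199.16666666666669
[582.81 -31.19]
t 8.1667 tcp [383.33 315.62  24.71] F [-0.39  0.28 -2.42] w 32.12724703634482 yawy 24.827172201048462 tilt z [ 0.  0. -1.]
shift cm tool [-39.85   3.54  -5.03]
turn units [ 0.   -0.   -0.21]
shift cm after turn [-39.91   2.8   -5.03]
```

Call:
{"fn": "carry_out", "kwargs": {
  "steps": [0,0,-1.5,0,0,-0.21,-1,0,0,-2,0,0,0,-1,0,0,-1.5,0,0,0,-1,-1.5,0.1,0,0,0,0,-1,-2.6,0.2,0,0,0,0,-1,-3,0.2,0,0,0,0,-1,-3,0.2,0,0,0,0,-1,-3,0.2,0,0,0,0,-1,-3,0.2,0,0,0,0,-1,-3,0.2,0,0,0,0,-1,-3,0.2,0,0,0,0,-1,-3,0.2,0,0,0,0,-1,-3,0.2,0,0,0,0,-1,-3,0.2,0,0,0,0,-1,-3,0.3,0,0,0,0,-1,-3,0.3,0,0,0,0,-1,-1.8,0.2,0,0,0,0,-1,0,0,0,0,0,0,-1,0,0,0,0,0,0,-1]
}}

```text
time_s: 9.75
eef_pos: [578.7, -22.0, 73.3]
ee_rot: [-0.001, 0.531, 0.847, -0.0]
force: [-0.5, 1.4, -2.5]
grip_width: 0.379
```

```bash
python3 - <<'E'
from h import *
go([582.8,-31.2,4],25.9)
im=cv2.cvtColor(cams.capture("side"),cv2.COLOR_RGB2BGR);cv2.imwrite("pics/side7.png",im);cv2.imwrite("pics/s7z.png",cv2.resize(im[170:310,240:400],None,fx=4.5,fy=4.2,interpolation=cv2.INTER_CUBIC))
E
```

```text
t 9.75 tcp [578.7  -21.97  73.3 ] F [-0.52  1.4  -2.46] w 32.20177961299325 yawy 25.797064897552016 tilt z [-0.  0. -1.]
shift cm tool [-1.02 -0.02  6.93]
turn units [-0.02 -0.02 -0.02]
shift cm after turn [-1.01 -0.03  6.93]
```

View pics/s7z.png

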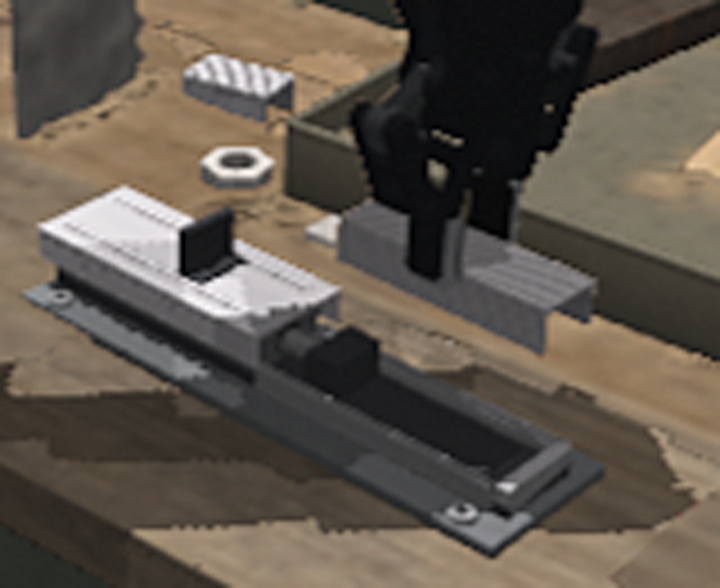

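The strip hangs level behind and above the channel. I'll shift to −22 mm and come down to just above pushing height.

Call:
{"fn": "carry_out", "kwargs": {
  "steps": [-0.5,0,0.5,0,0,0,-1,-0.5,0,1,0,0,0,-1,0,0,1.5,0,0,0,-1,0,0,1.5,0,0,0,-1,0,0,1,0,0,0,-1,0,0,0.7,0,0,0,-1,0,0,0.3,0,0,0,-1,0,0,0,0,0,0,-1,0,0,0,0,0,0,-1]
}}

```text
time_s: 10.55
eef_pos: [584.0, -30.7, 10.1]
ee_rot: [0.0, 0.531, 0.848, 0.0]
force: [0.8, -0.7, -1.7]
grip_width: 0.377
```

```bash
python3 - <<'E'
from h import *
go([582.8,-31.2,4],25.9)
for n,r in(("side",(slice(200,310),slice(260,400))),("top",(slice(130,230),slice(290,420)))):
    im=cv2.cvtColor(cams.capture(n),cv2.COLOR_RGB2BGR);cv2.imwrite(f"pics/{n}8.png",im);cv2.imwrite(f"pics/{n}8z.png",cv2.resize(im[r],None,fx=5.4,fy=5.4,interpolation=cv2.INTER_CUBIC))
E
```

```text
t 10.55 tcp [584.   -30.67  10.09] F [ 0.77 -0.74 -1.73] w 32.077054549787135 yawy 25.88412173402785 tilt z [ 0. -0. -1.]
shift cm tool [ 0.01 -0.13  0.61]
turn units [ 0.01  0.01 -0.  ]
shift cm after turn [ 0.   -0.13  0.61]
```

View pics/side8z.png

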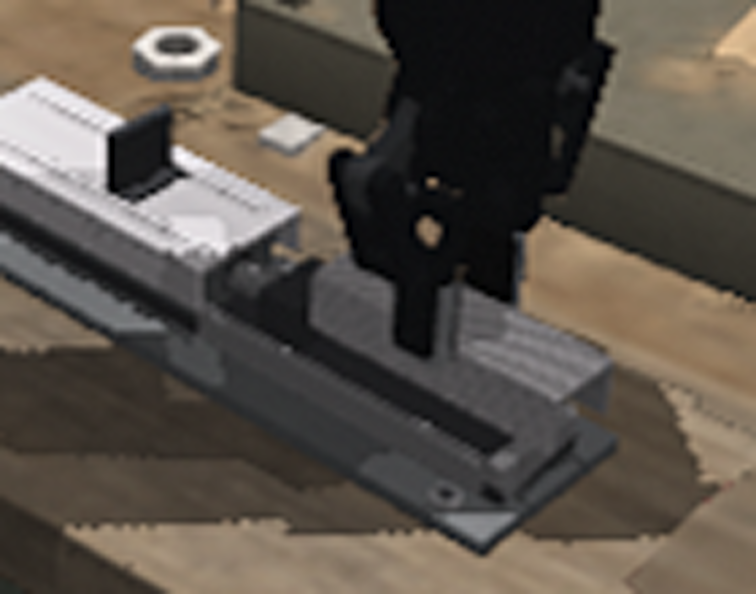

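View pics/top8z.png

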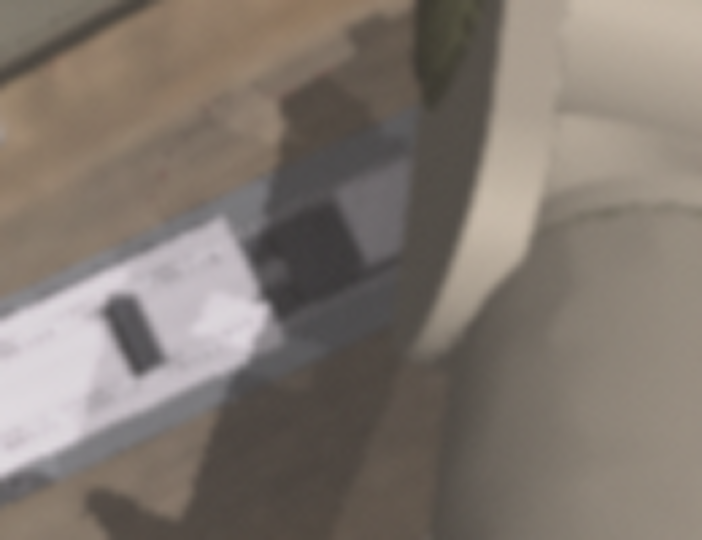

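The strip's end stands just short of the follower at zoom (320,290) and in line with it. I'll lower to pushing height (bottom at about z 29), then push gently.

Call:
{"fn": "carry_out", "kwargs": {
  "steps": [0,-0.13,0.3,0,0,0,-1,0,0,0.26,0,0,0,-1,0,0,0,0,0,0,-1,0.3,0,0,0,0,0,-1,0.2,0,0,0,0,0,-1,0,0,0,0,0,0,-1]
}}

```text
time_s: 11.15
eef_pos: [580.2, -26.2, 4.2]
ee_rot: [-0.0, 0.531, 0.848, 0.0]
force: [0.1, 0.4, -1.6]
grip_width: 0.378
```

```bash
cat >> h.py <<'E'
def mag():
    y=np.radians(115.9);mx=np.array([np.cos(y),np.sin(y)]);my=np.array([-mx[1],mx[0]]);s=readout.sense();p=s["eef_pos"]
    d=p[:2]-[573.2,-11.4];f=s["force"]
    print("t %.2f mag x %.1f y %.1f z %.1f | F x %.1f y %.1f z %.1f w %.1f"%(s["time_s"],d@mx,d@my,p[2],f[:2]@mx,f[:2]@my,f[2],s["grip_width"]*85))
E
python3 -c "
from h import *
mag()"
```

```text
t 11.15 mag x -16.4 y 0.2 z 4.2 | F x 0.3 y -0.2 z -1.6 w 32.1
```

Call:
{"fn": "carry_out", "kwargs": {
  "steps": [0.2,0,0,0,0,0,-1,0.2,0,0,0,0,0,-1,0,0,0,0,0,0,-1]
}}

```text
time_s: 11.4
eef_pos: [578.9, -23.4, 4.4]
ee_rot: [0.001, 0.531, 0.848, -0.0]
force: [2.2, -4.1, -2.2]
grip_width: 0.38
```

```bash
python3 -c "
from h import *
mag()"
```

```text
t 11.40 mag x -13.3 y 0.1 z 4.4 | F x -4.6 y -0.2 z -2.2 w 32.3
```

Contact with the follower (about 4.6 N), and the force is spring-like. Pushing on.

Call:
{"fn": "carry_out", "kwargs": {
  "steps": [0.25,0,0,0,0,0,-1,0.25,0,0,0,0,0,-1,0.25,0,0,0,0,0,-1,0.2,0,0,0,0,0,-1,0,0,0,0,0,0,-1]
}}

```text
time_s: 11.82
eef_pos: [575.0, -15.3, 4.5]
ee_rot: [0.001, 0.531, 0.848, -0.0]
force: [2.4, -7.4, -0.8]
grip_width: 0.374
```

```bash
python3 - <<'E'
from h import *
mag()
for n,r in(("side",(slice(200,310),slice(260,400))),):
    im=cv2.cvtColor(cams.capture(n),cv2.COLOR_RGB2BGR);cv2.imwrite(f"pics/{n}9z.png",cv2.resize(im[r],None,fx=5.4,fy=5.4,interpolation=cv2.INTER_CUBIC))
E
```

```text
t 11.82 mag x -4.3 y 0.1 z 4.5 | F x -7.7 y 1.1 z -0.8 w 31.8
```

View pics/side9z.png

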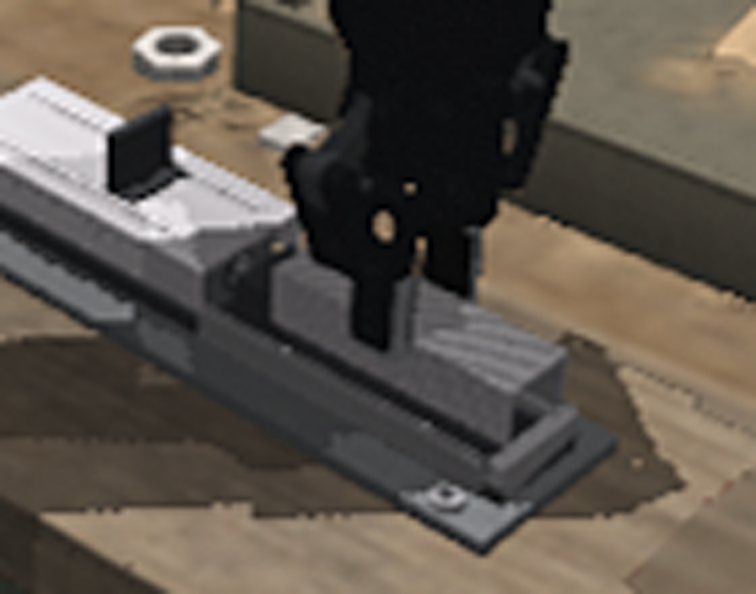

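Call:
{"fn": "carry_out", "kwargs": {
  "steps": [0.2,0,0,0,0,0,-1,0.2,0,0,0,0,0,-1,0.2,0,0,0,0,0,-1,0,0,0,0,0,0,-1,0,0,0,0,0,0,-1]
}}

```text
time_s: 12.28
eef_pos: [572.8, -10.5, 4.7]
ee_rot: [0.002, 0.531, 0.848, -0.0]
force: [2.0, -8.4, -0.7]
grip_width: 0.376
```

```bash
python3 - <<'E'
from h import *
mag()
for n,r in(("side",(slice(220,310),slice(280,390))),):
    im=cv2.cvtColor(cams.capture(n),cv2.COLOR_RGB2BGR);cv2.imwrite(f"pics/{n}10z.png",cv2.resize(im[r],None,fx=6.5,fy=6.5,interpolation=cv2.INTER_CUBIC))
E
```

```text
t 12.28 mag x 1.0 y 0.0 z 4.7 | F x -8.4 y 1.8 z -0.7 w 31.9
```

View pics/side10z.png

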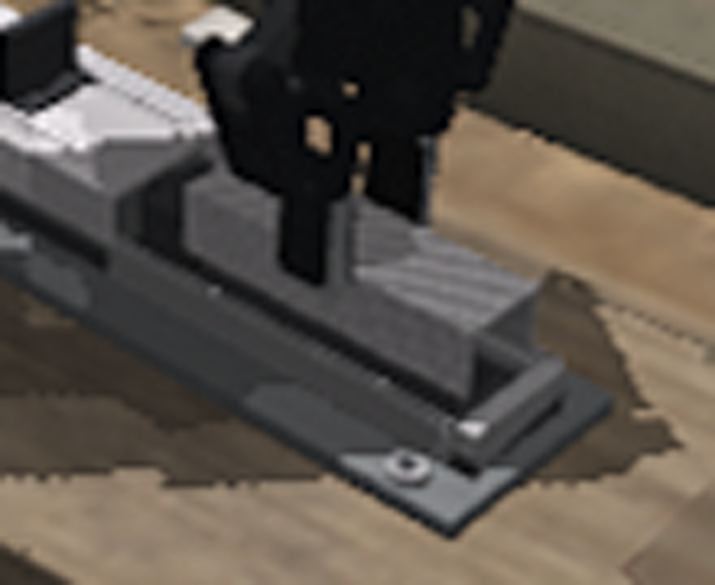

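Call:
{"fn": "carry_out", "kwargs": {
  "steps": [0.1,0,0,0,0,0,-1,0,0,0.15,0,0,0,-1,0,0,0.15,0,0,0,-1,0,0,0.15,0,0,0,-1,0,0,0.1,0,0,0,-1,0,0,0,0,0,0,-1]
}}

```text
time_s: 12.83
eef_pos: [573.0, -9.7, -0.5]
ee_rot: [0.002, 0.531, 0.847, 0.0]
force: [4.0, -7.9, 2.3]
grip_width: 0.372
```

```bash
python3 -c "
from h import *
mag()"
```

```text
t 12.83 mag x 1.6 y -0.6 z -0.5 | F x -8.8 y -0.1 z 2.3 w 31.7
```

Call:
{"fn": "carry_out", "kwargs": {
  "steps": [0,0,0.12,0,0,0,-1,0,0,0.12,0,0,0,-1,0,0,0,0,0,0,-1]
}}

```text
time_s: 13.08
eef_pos: [573.1, -9.7, -2.8]
ee_rot: [0.002, 0.531, 0.847, 0.0]
force: [3.5, -8.1, 1.5]
grip_width: 0.375
```

```bash
python3 -c "
from h import *
mag()"
```

```text
t 13.08 mag x 1.5 y -0.7 z -2.8 | F x -8.8 y 0.4 z 1.5 w 31.9
```

Clear of the stop and still free, so I'll keep lowering towards the floor, expected at a reported z of about −8.6.

Call:
{"fn": "carry_out", "kwargs": {
  "steps": [0,0,0.15,0,0,0,-1,0,0,0.15,0,0,0,-1,0,0,0.1,0,0,0,-1,0,0,0,0,0,0,-1]
}}

```text
time_s: 13.42
eef_pos: [573.2, -9.7, -6.8]
ee_rot: [0.003, 0.531, 0.847, 0.0]
force: [4.1, -8.4, 1.6]
grip_width: 0.379
```

```bash
python3 -c "
from h import *
mag()"
```

```text
t 13.42 mag x 1.5 y -0.7 z -6.8 | F x -9.4 y -0.1 z 1.6 w 32.2
```

Call:
{"fn": "carry_out", "kwargs": {
  "steps": [0,0,0.1,0,0,0,-1,0,0,0.08,0,0,0,-1,0,0,0,0,0,0,-1]
}}

```text
time_s: 13.67
eef_pos: [573.2, -9.7, -8.5]
ee_rot: [0.003, 0.531, 0.847, 0.0]
force: [4.2, -7.9, 1.1]
grip_width: 0.381
```

```bash
python3 -c "
from h import *
mag()"
```

```text
t 13.67 mag x 1.5 y -0.8 z -8.5 | F x -8.9 y -0.3 z 1.1 w 32.4
```

Call:
{"fn": "carry_out", "kwargs": {
  "steps": [0,0,0.08,0,0,0,-1,0,0,0,0,0,0,-1]
}}

```text
time_s: 13.83
eef_pos: [573.3, -9.7, -8.6]
ee_rot: [0.003, 0.531, 0.847, 0.0]
force: [1.1, -8.8, 9.6]
grip_width: 0.377
```

```bash
python3 -c "
from h import *
mag()"
```

```text
t 13.83 mag x 1.5 y -0.8 z -8.6 | F x -8.4 y 2.8 z 9.6 w 32.1
```

Floor contact at −8.6, exactly as predicted. Next I ease towards the stop and watch for the spring force on the tool to vanish.

Call:
{"fn": "carry_out", "kwargs": {
  "steps": [-0.1,0,0,0,0,0,-1,-0.1,0,0,0,0,0,-1,0,0,0,0,0,0,-1]
}}

```text
time_s: 14.08
eef_pos: [573.9, -10.9, -8.6]
ee_rot: [0.002, 0.531, 0.847, 0.0]
force: [0.7, -4.8, 9.6]
grip_width: 0.38
```

```bash
python3 -c "
from h import *
mag()"
```

```text
t 14.08 mag x 0.1 y -0.8 z -8.6 | F x -4.6 y 1.5 z 9.6 w 32.3
```

Call:
{"fn": "carry_out", "kwargs": {
  "steps": [-0.08,0,0,0,0,0,-1,0,0,0,0,0,0,-1]
}}

```text
time_s: 14.25
eef_pos: [573.9, -10.9, -8.6]
ee_rot: [0.001, 0.531, 0.847, 0.001]
force: [-0.8, -1.3, 11.1]
grip_width: 0.374
```

```bash
python3 -c "
from h import *
mag()"
```

```text
t 14.25 mag x 0.1 y -0.8 z -8.6 | F x -0.8 y 1.3 z 11.1 w 31.8
```

The strip is against the stop: x held at 0.1 mm while the spring load left the tool, and it is pressed down with 11 N. I'll open and lift.

Call:
{"fn": "carry_out", "kwargs": {
  "steps": [0,0,0,0,0,0,0.1,0,0,0,0,0,0,0.1,0,0,0,0,0,0,0.2,0,0,0,0,0,0,0.2,0,0,-0.5,0,0,0,0.2,0,0,-1.5,0,0,0,0.2,0,0,-3,0,0,0,0.2,0,0,-2,0,0,0,-1,0,0,0,0,0,0,-1,0,0,0,0,0,0,-1,0,0,0,0,0,0,-1,0,0,0,0,0,0,-1]
}}

```text
time_s: 15.25
eef_pos: [571.9, -10.6, 58.5]
ee_rot: [-0.001, 0.531, 0.847, -0.0]
force: [0.6, -1.0, 1.5]
grip_width: 0.005
```

```bash
python3 - <<'E'
from h import *
mag()
for n,r in(("side",(slice(200,310),slice(260,400))),("top",(slice(130,230),slice(290,420)))):
    im=cv2.cvtColor(cams.capture(n),cv2.COLOR_RGB2BGR);cv2.imwrite(f"pics/{n}11z.png",cv2.resize(im[r],None,fx=5.4,fy=5.4,interpolation=cv2.INTER_CUBIC))
E
```

```text
t 15.25 mag x 1.2 y 0.8 z 58.5 | F x -1.2 y -0.1 z 1.5 w 0.4
```

View pics/side11z.png

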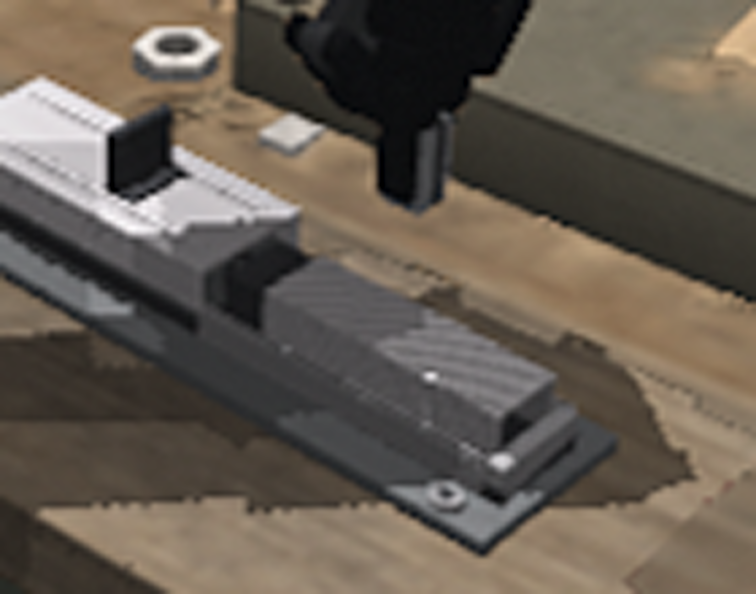

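The strip sits down in the channel between follower and stop. As a check I'll press its top lightly with shut fingers near both ends; a home top should be felt at a reported z of about 1.5.

Call:
{"fn": "carry_out", "kwargs": {
  "steps": [-1.8,0,0.5,0,0,0,-1,-1.8,0,1.5,0,0,0,-1,0,0,1.5,0,0,0,-1,0,0,1,0,0,0,-1,0,0,0.7,0,0,0,-1,0,0,0.25,0,0,0,-1,0,0,0,0,0,0,-1]
}}

```text
time_s: 15.93
eef_pos: [588.1, -43.0, 4.6]
ee_rot: [-0.0, 0.531, 0.848, -0.0]
force: [-0.2, 0.2, 0.1]
grip_width: -0.001
```

Call:
{"fn": "carry_out", "kwargs": {
  "steps": [0,0,0.15,0,0,0,-1,0,0,0,0,0,0,-1]
}}

```text
time_s: 16.1
eef_pos: [588.6, -43.1, 4.1]
ee_rot: [0.0, 0.531, 0.848, 0.0]
force: [0.3, 1.3, 0.4]
grip_width: 0.002
```

Call:
{"fn": "carry_out", "kwargs": {
  "steps": [0,0,0.1,0,0,0,-1,0,0,0,0,0,0,-1]
}}

```text
time_s: 16.27
eef_pos: [588.4, -43.1, 2.9]
ee_rot: [0.0, 0.531, 0.848, 0.0]
force: [-0.1, 0.3, 0.1]
grip_width: -0.001
```

Call:
{"fn": "carry_out", "kwargs": {
  "steps": [0,0,0.1,0,0,0,-1,0,0,0,0,0,0,-1]
}}

```text
time_s: 16.43
eef_pos: [588.3, -43.2, 1.6]
ee_rot: [0.0, 0.531, 0.847, 0.0]
force: [-0.3, 0.4, 0.4]
grip_width: 0.004
```

```bash
python3 -c "
from h import *
mag()"
```

```text
t 16.43 mag x -35.2 y 0.3 z 1.6 | F x 0.5 y 0.1 z 0.4 w 0.3
```

Call:
{"fn": "carry_out", "kwargs": {
  "steps": [0,0,0.08,0,0,0,-1,0,0,0,0,0,0,-1]
}}

```text
time_s: 16.6
eef_pos: [588.4, -43.2, 1.5]
ee_rot: [0.0, 0.531, 0.847, 0.0]
force: [-3.1, 0.9, 6.7]
grip_width: -0.002
```

```bash
python3 -c "
from h import *
mag()"
```

```text
t 16.60 mag x -35.2 y 0.2 z 1.5 | F x 2.1 y 2.5 z 6.7 w -0.2
```

The stop end is home at 1.5. I'll press it to about 11 N, then check the follower end.

Call:
{"fn": "carry_out", "kwargs": {
  "steps": [0,0,0.04,0,0,0,-1,0,0,0,0,0,0,-1,0,0,-1,0,0,0,-1,2.3,0,0,0,0,0,-1,2.4,0,0,0,0,0,-1,2.3,0,0,0,0,0,-1,0,0,0.5,0,0,0,-1,0,0,0.2,0,0,0,-1,0,0,0,0,0,0,-1]
}}

```text
time_s: 17.35
eef_pos: [558.0, 19.3, 3.2]
ee_rot: [-0.0, 0.531, 0.847, -0.0]
force: [-0.4, -1.1, -1.0]
grip_width: 0.001
```

```bash
python3 -c "
from h import *
mag()"
```

```text
t 17.35 mag x 34.3 y 0.2 z 3.2 | F x -0.8 y 0.8 z -1.0 w 0.1
```

Call:
{"fn": "carry_out", "kwargs": {
  "steps": [0,0,0.12,0,0,0,-1,0,0,0,0,0,0,-1]
}}

```text
time_s: 17.52
eef_pos: [558.1, 19.0, 2.1]
ee_rot: [0.0, 0.531, 0.847, -0.0]
force: [0.4, 0.2, -0.0]
grip_width: 0.004
```

```bash
python3 -c "
from h import *
mag()"
```

```text
t 17.52 mag x 34.0 y 0.3 z 2.1 | F x 0.0 y -0.4 z -0.0 w 0.3
```

Call:
{"fn": "carry_out", "kwargs": {
  "steps": [0,0,0.07,0,0,0,-1,0,0,0,0,0,0,-1]
}}

```text
time_s: 17.68
eef_pos: [558.0, 19.3, 1.5]
ee_rot: [0.0, 0.531, 0.847, 0.0]
force: [0.7, 0.3, 0.1]
grip_width: -0.001
```

```bash
python3 -c "
from h import *
mag()"
```

```text
t 17.68 mag x 34.3 y 0.2 z 1.5 | F x -0.0 y -0.8 z 0.1 w -0.1
```

Call:
{"fn": "carry_out", "kwargs": {
  "steps": [0,0,0.09,0,0,0,-1,0,0,0,0,0,0,-1]
}}

```text
time_s: 17.85
eef_pos: [558.1, 19.4, 1.5]
ee_rot: [0.0, 0.531, 0.847, -0.0]
force: [-2.9, -0.9, 8.2]
grip_width: -0.001
```

```bash
python3 -c "
from h import *
mag()"
```

```text
t 17.85 mag x 34.3 y 0.1 z 1.5 | F x 0.5 y 3.0 z 8.2 w -0.1
```

Both ends are felt at 1.5, so the strip is fully home. Now for the rail: lift, pass over the tab, and come down behind it with the fingers still shut.

Call:
{"fn": "carry_out", "kwargs": {
  "steps": [0,0,-1.5,0,0,0,-1,0,0,-2.2,0,0,0,-1,0,0,-2.3,0,0,0,-1,2,0,0,0,0,0,-1,2.7,0,0,0,0,0,-1,2.7,0,0,0,0,0,-1,2.7,0,0,0,0,0,-1,2.7,0,0,0,0,0,-1,0,0,0,0,0,0,-1,0,0,0,0,0,0,-1]
}}

```text
time_s: 18.68
eef_pos: [501.7, 135.7, 60.7]
ee_rot: [0.0, 0.53, 0.848, 0.0]
force: [-0.2, -0.7, 0.4]
grip_width: 0.003
```

```bash
python3 - <<'E'
from h import *
mag()
for n,r in(("side",(slice(170,310),slice(220,390))),):
    im=cv2.cvtColor(cams.capture(n),cv2.COLOR_RGB2BGR);cv2.imwrite(f"pics/{n}12z.png",cv2.resize(im[r],None,fx=4.2,fy=4.2,interpolation=cv2.INTER_CUBIC))
E
```

```text
t 18.68 mag x 163.5 y 0.1 z 60.7 | F x -0.5 y 0.5 z 0.4 w 0.2
```

View pics/side12z.png

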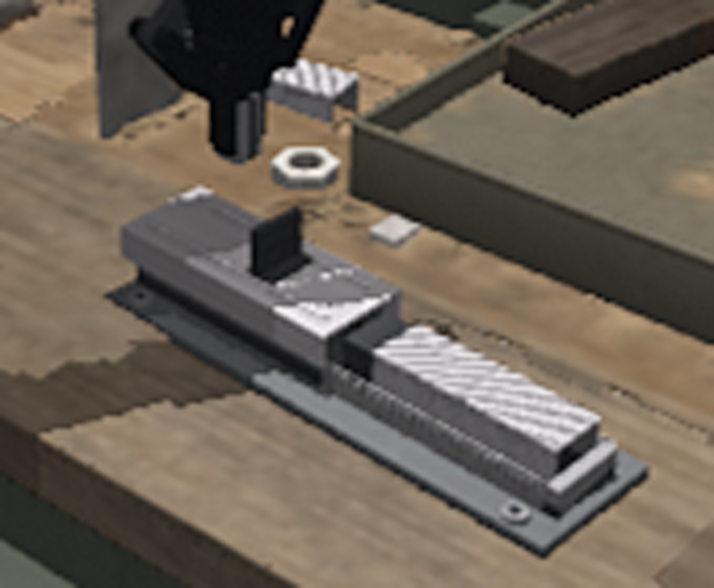

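The strip sits level and flush in the channel, and the shut fingers are above the rail behind the tab (tab at zoom (275,243)). Coming down to about 7 mm over the rail top.

Call:
{"fn": "carry_out", "kwargs": {
  "steps": [0,0,1.2,0,0,0,-1,0,0,1.5,0,0,0,-1,0,0,1.2,0,0,0,-1,0,0,0.7,0,0,0,-1,0,0,0,0,0,0,-1,-0.5,0,0,0,0,0,-1,-0.4,0,0,0,0,0,-1,-0.2,0,0,0,0,0,-1,0,0,0,0,0,0,-1]
}}

```text
time_s: 19.48
eef_pos: [507.4, 124.4, 15.2]
ee_rot: [0.001, 0.531, 0.847, 0.0]
force: [0.3, -0.2, -0.3]
grip_width: 0.001
```

```bash
python3 - <<'E'
from h import *
mag()
for n,r in(("side",(slice(170,310),slice(220,390))),):
    im=cv2.cvtColor(cams.capture(n),cv2.COLOR_RGB2BGR);cv2.imwrite(f"pics/{n}13z.png",cv2.resize(im[r],None,fx=4.2,fy=4.2,interpolation=cv2.INTER_CUBIC))
E
```

```text
t 19.48 mag x 150.9 y -0.2 z 15.2 | F x -0.3 y -0.1 z -0.3 w 0.1
```

View pics/side13z.png

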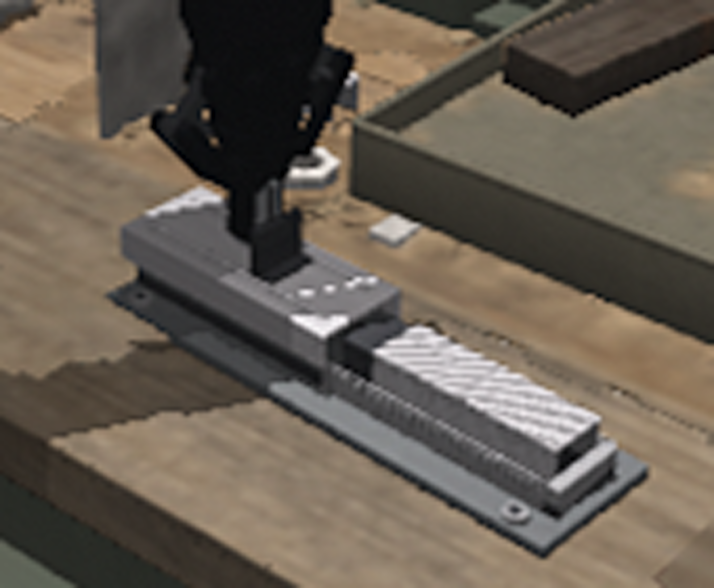

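The fingers are just behind the tab. Pushing slowly until I feel it.

Call:
{"fn": "carry_out", "kwargs": {
  "steps": [-0.2,0,0,0,0,0,-1,-0.2,0,0,0,0,0,-1,-0.2,0,0,0,0,0,-1,0,0,0,0,0,0,-1]
}}

```text
time_s: 19.87
eef_pos: [509.5, 119.6, 14.7]
ee_rot: [0.0, 0.531, 0.847, 0.0]
force: [0.1, 0.7, 0.3]
grip_width: -0.004
```

```bash
python3 -c "
from h import *
mag()"
```

```text
t 19.87 mag x 145.7 y 0.1 z 14.7 | F x 0.5 y -0.4 z 0.3 w -0.3
```

Call:
{"fn": "carry_out", "kwargs": {
  "steps": [-0.2,0,0,0,0,0,-1,-0.2,0,0,0,0,0,-1,-0.2,0,0,0,0,0,-1,-0.2,0,0,0,0,0,-1]
}}

```text
time_s: 20.2
eef_pos: [512.9, 112.3, 14.6]
ee_rot: [-0.0, 0.531, 0.847, 0.0]
force: [-1.7, 2.5, 3.0]
grip_width: -0.002
```

```bash
python3 -c "
from h import *
mag()"
```

```text
t 20.20 mag x 137.6 y 0.2 z 14.6 | F x 2.9 y 0.4 z 3.0 w -0.1
```

Moving at about 3 N, which is the rail's friction. Going on in stages, slowly over the strip's leading edge.

Call:
{"fn": "carry_out", "kwargs": {
  "steps": [-0.3,0,0,0,0,0,-1,-0.3,0,0,0,0,0,-1,-0.3,0,0,0,0,0,-1,-0.3,0,0,0,0,0,-1,-0.3,0,0,0,0,0,-1,-0.3,0,0,0,0,0,-1,-0.3,0,0,0,0,0,-1,-0.3,0,0,0,0,0,-1,-0.3,0,0,0,0,0,-1,-0.3,0,0,0,0,0,-1]
}}

```text
time_s: 21.03
eef_pos: [526.1, 85.2, 14.6]
ee_rot: [0.0, 0.531, 0.847, 0.0]
force: [-0.7, 4.4, 2.2]
grip_width: 0.0
```

```bash
python3 - <<'E'
from h import *
mag()
for n,r in(("side",(slice(170,310),slice(220,390))),):
    im=cv2.cvtColor(cams.capture(n),cv2.COLOR_RGB2BGR);cv2.imwrite(f"pics/{n}14z.png",cv2.resize(im[r],None,fx=4.2,fy=4.2,interpolation=cv2.INTER_CUBIC))
E
```

```text
t 21.03 mag x 107.5 y 0.2 z 14.6 | F x 4.3 y -1.3 z 2.2 w 0.0
```

View pics/side14z.png

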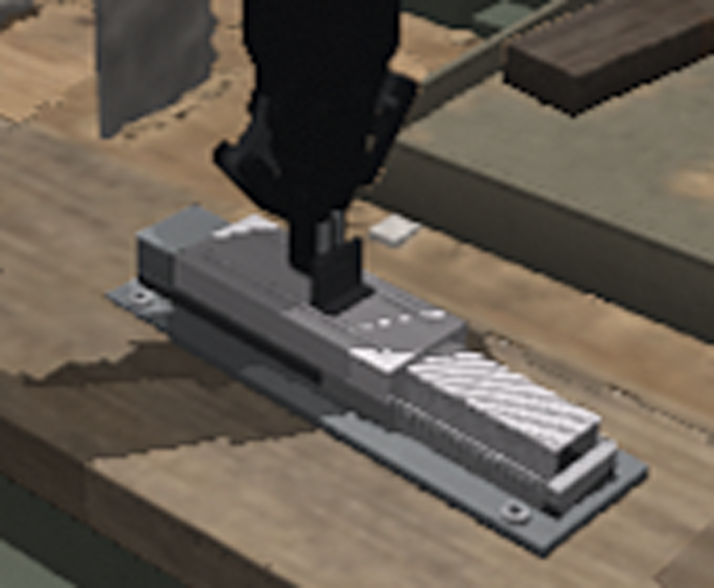

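The rail slides freely over the strip's near end. Continuing.

Call:
{"fn": "carry_out", "kwargs": {
  "steps": [-0.5,0,0,0,0,0,-1,-0.5,0,0,0,0,0,-1,-0.5,0,0,0,0,0,-1,-0.5,0,0,0,0,0,-1,-0.5,0,0,0,0,0,-1,-0.5,0,0,0,0,0,-1,-0.5,0,0,0,0,0,-1,-0.5,0,0,0,0,0,-1,-0.5,0,0,0,0,0,-1,-0.5,0,0,0,0,0,-1]
}}

```text
time_s: 21.92
eef_pos: [547.9, 40.0, 14.5]
ee_rot: [-0.0, 0.531, 0.847, -0.0]
force: [-1.0, 4.3, -0.3]
grip_width: 0.0
```

```bash
python3 -c "
from h import *
mag()"
```

```text
t 21.92 mag x 57.3 y 0.3 z 14.5 | F x 4.3 y -1.0 z -0.3 w 0.0
```

Call:
{"fn": "carry_out", "kwargs": {
  "steps": [-0.4,0,0,0,0,0,-1,-0.4,0,0,0,0,0,-1,-0.4,0,0,0,0,0,-1,-0.4,0,0,0,0,0,-1,-0.4,0,0,0,0,0,-1,-0.4,0,0,0,0,0,-1,-0.4,0,0,0,0,0,-1,-0.4,0,0,0,0,0,-1,-0.4,0,0,0,0,0,-1]
}}

```text
time_s: 22.67
eef_pos: [563.6, 7.7, 14.5]
ee_rot: [-0.0, 0.531, 0.847, -0.0]
force: [-0.9, 4.3, -0.8]
grip_width: -0.001
```

```bash
python3 - <<'E'
from h import *
mag()
for n,r in(("side",(slice(170,310),slice(220,390))),):
    im=cv2.cvtColor(cams.capture(n),cv2.COLOR_RGB2BGR);cv2.imwrite(f"pics/{n}15z.png",cv2.resize(im[r],None,fx=4.2,fy=4.2,interpolation=cv2.INTER_CUBIC))
E
```

```text
t 22.67 mag x 21.4 y 0.3 z 14.5 | F x 4.3 y -1.1 z -0.8 w -0.1
```

View pics/side15z.png

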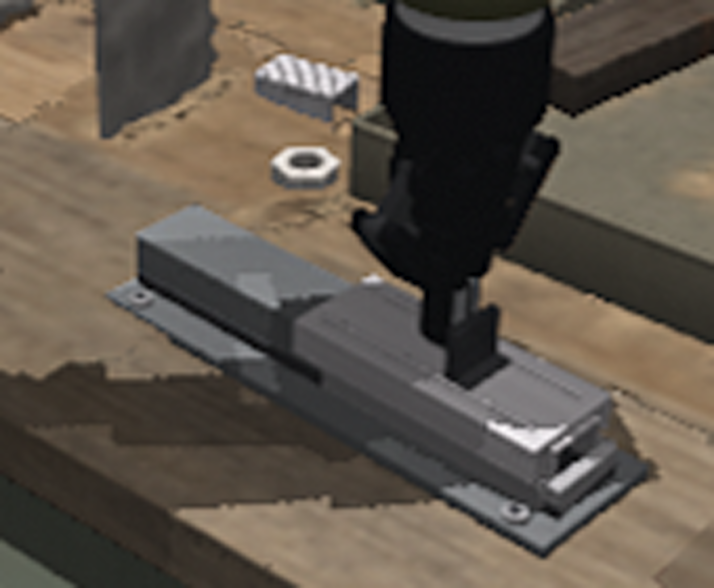

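Call:
{"fn": "carry_out", "kwargs": {
  "steps": [-0.3,0,0,0,0,0,-1,-0.3,0,0,0,0,0,-1,-0.2,0,0,0,0,0,-1,-0.2,0,0,0,0,0,-1,0,0,0,0,0,0,-1]
}}

```text
time_s: 23.13
eef_pos: [565.7, 3.0, 14.6]
ee_rot: [-0.004, 0.531, 0.848, 0.001]
force: [-9.8, 23.8, 10.2]
grip_width: 0.004
```

```bash
python3 -c "
from h import *
mag()"
```

```text
t 23.13 mag x 16.2 y 0.5 z 14.6 | F x 25.7 y -1.6 z 10.2 w 0.4
```

It stopped at 16.2 with 26 N. I'll back off at once and look: hard stop or jam?

Call:
{"fn": "carry_out", "kwargs": {
  "steps": [0.3,0,0,0,0,0,-1,0.5,0,0,0,0,0,-1,0.5,0,0,0,0,0,-1,0,0,-2,0,0,0,-1,2,0,-3,0,0,0,-1,3,0,-3,0,0,0,-1,3,0,-3,0,0,0,-1,3.5,0,-2,0,0,0,-1,3.5,0,0,0,0,0,-1,0,0,0,0,0,0,-1]
}}

```text
time_s: 23.97
eef_pos: [495.5, 148.7, 145.1]
ee_rot: [0.001, 0.529, 0.849, 0.001]
force: [-0.3, -1.1, -0.4]
grip_width: 0.0
```

```bash
python3 - <<'E'
from h import *
mag()
for n,r in(("side",(slice(200,310),slice(260,400))),("top",(slice(130,230),slice(290,420)))):
    im=cv2.cvtColor(cams.capture(n),cv2.COLOR_RGB2BGR);cv2.imwrite(f"pics/{n}16.png",im);cv2.imwrite(f"pics/{n}16z.png",cv2.resize(im[r],None,fx=5,fy=5,interpolation=cv2.INTER_CUBIC))
E
```

```text
t 23.97 mag x 178.0 y -0.1 z 145.1 | F x -0.8 y 0.8 z -0.4 w 0.0
```

View pics/side16z.png

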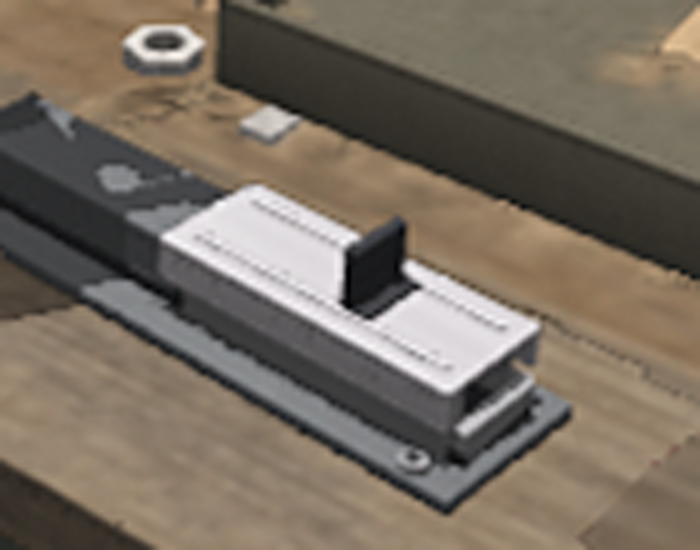

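View pics/top16z.png

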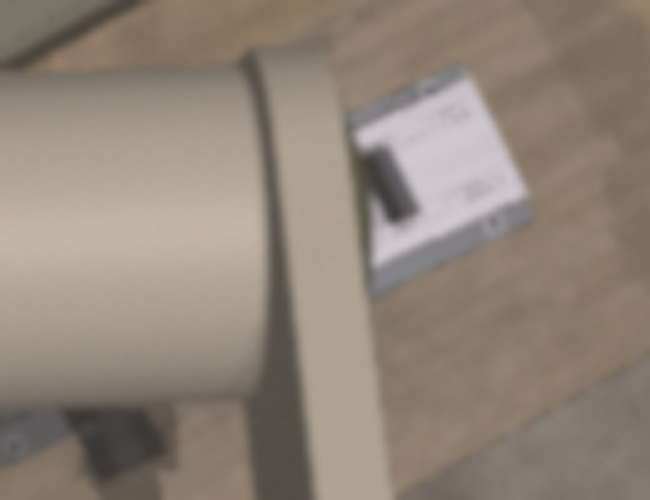

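```bash
python3 - <<'E'
from h import *
y=np.radians(115.9);mx=np.array([np.cos(y),np.sin(y)]);my=np.array([-mx[1],mx[0]]);seat=np.array([573.2,-11.4])
L=lambda P:np.c_[(P[:,:2]-seat)@mx,(P[:,:2]-seat)@my]
print("front/rear side",L(cast("side",np.array([(541,323),(458,392),(250,185),(160,240)])/5+[259.5,199.5],46)))
print("front top",L(cast("top",np.array([(465,72),(530,200)])/5+[289.5,129.5],46)))
print("tab top side",L(cast("side",np.array([(345,250),(403,218)])/5+[259.5,199.5],75)))
E
```

```text
front/rear side [[-57.4  -31.42]
 [-60.41  26.2 ]
 [ 88.31 -26.39]
 [ 87.26  31.03]]
front top [[-56.75 -33.58]
 [-57.74  32.3 ]]
tab top side [[  2.96  17.15]
 [  0.74 -16.23]]
```

By vision the rail front is at −57 to −60 mm and it moved about 131–135 mm. That fits shut, but I can't rule out 1–2 mm short. I'll push again gently and read the position at rising force.

Call:
{"fn": "carry_out", "kwargs": {
  "steps": [-3,0,1,0,0,0,-1,-3.5,0,1.5,0,0,0,-1,-3.5,0,1.5,0,0,0,-1,-3,0,1.5,0,0,0,-1,-1.5,0,2,0,0,0,-1,0,0,2,0,0,0,-1,0,0,2,0,0,0,-1,0,0,1,0,0,0,-1,0,0,0.5,0,0,0,-1,0,0,0,0,0,0,-1]
}}

```text
time_s: 24.9
eef_pos: [560.2, 13.8, 12.8]
ee_rot: [-0.001, 0.531, 0.847, -0.0]
force: [-0.8, -0.2, -0.4]
grip_width: 0.0
```

```bash
python3 -c "
from h import *
mag()"
```

```text
t 24.90 mag x 28.4 y 0.7 z 12.8 | F x 0.2 y 0.8 z -0.4 w 0.0
```

Call:
{"fn": "carry_out", "kwargs": {
  "steps": [-0.4,0,0,0,0,0,-1,-0.3,0,0,0,0,0,-1,-0.3,0,0,0,0,0,-1,0,0,0,0,0,0,-1]
}}

```text
time_s: 25.23
eef_pos: [565.5, 4.6, 14.3]
ee_rot: [0.001, 0.531, 0.847, 0.0]
force: [0.2, 0.4, -0.2]
grip_width: -0.006
```

```bash
python3 -c "
from h import *
mag()"
```

```text
t 25.23 mag x 17.8 y -0.1 z 14.3 | F x 0.3 y -0.3 z -0.2 w -0.5
```

Call:
{"fn": "carry_out", "kwargs": {
  "steps": [-0.15,0,0,0,0,0,-1,0,0,0,0,0,0,-1]
}}

```text
time_s: 25.4
eef_pos: [565.6, 3.8, 13.8]
ee_rot: [0.0, 0.531, 0.847, 0.0]
force: [0.2, 0.8, 0.8]
grip_width: 0.006
```

```bash
python3 -c "
from h import *
mag()"
```

```text
t 25.40 mag x 17.0 y 0.2 z 13.8 | F x 0.6 y -0.5 z 0.8 w 0.5
```

Call:
{"fn": "carry_out", "kwargs": {
  "steps": [-0.15,0,0,0,0,0,-1,0,0,0,0,0,0,-1]
}}

```text
time_s: 25.57
eef_pos: [565.9, 3.0, 13.6]
ee_rot: [-0.0, 0.531, 0.847, 0.0]
force: [-1.4, 3.7, 2.2]
grip_width: -0.001
```

```bash
python3 -c "
from h import *
mag()"
```

```text
t 25.57 mag x 16.1 y 0.3 z 13.6 | F x 3.9 y -0.4 z 2.2 w -0.1
```

Call:
{"fn": "carry_out", "kwargs": {
  "steps": [-0.15,0,0,0,0,0,-1,0,0,0,0,0,0,-1]
}}

```text
time_s: 25.73
eef_pos: [565.9, 3.0, 13.6]
ee_rot: [-0.002, 0.531, 0.848, 0.001]
force: [-4.6, 10.1, 5.4]
grip_width: -0.001
```

```bash
python3 -c "
from h import *
mag()"
```

```text
t 25.73 mag x 16.2 y 0.3 z 13.6 | F x 11.1 y -0.3 z 5.4 w -0.1
```

Call:
{"fn": "carry_out", "kwargs": {
  "steps": [-0.15,0,0,0,0,0,-1,0,0,0,0,0,0,-1]
}}

```text
time_s: 25.9
eef_pos: [565.8, 3.0, 13.6]
ee_rot: [-0.003, 0.531, 0.848, 0.001]
force: [-7.8, 15.7, 8.4]
grip_width: 0.003
```

```bash
python3 -c "
from h import *
mag()"
```

```text
t 25.90 mag x 16.2 y 0.4 z 13.6 | F x 17.5 y 0.2 z 8.4 w 0.2
```

Solid at 16.2 mm from 4 N to 26 N, the same place twice, so this is the hard stop. Retreating, then a final look.

Call:
{"fn": "carry_out", "kwargs": {
  "steps": [0.3,0,0,0,0,0,-1,0.6,0,0,0,0,0,-1,0.6,0,0,0,0,0,-1,0,0,-2,0,0,0,-1,1,0,-3,0,0,0,-1,3,0,-3,0,0,0,-1,3.5,0,-3,0,0,0,-1,3.5,0,-2,0,0,0,-1,3.5,2,0,0,0,0,-1,3.5,0,0,0,0,0,-1,0,0,0,0,0,0,-1,0,0,0,0,0,0,-1]
}}

```text
time_s: 26.9
eef_pos: [501.3, 181.9, 140.1]
ee_rot: [0.0, 0.53, 0.848, -0.0]
force: [1.2, 0.4, -0.2]
grip_width: -0.005
```

```bash
python3 - <<'E'
from h import *
mag()
for n in("side","top"):
    im=cv2.cvtColor(cams.capture(n),cv2.COLOR_RGB2BGR);cv2.imwrite(f"pics/{n}17.png",im)
cv2.imwrite("pics/side17z.png",cv2.resize(cv2.imread("pics/side17.png")[170:340,230:390],None,fx=3.5,fy=3.5,interpolation=cv2.INTER_CUBIC))
E
```

```text
t 26.90 mag x 205.3 y -19.7 z 140.1 | F x -0.2 y -1.3 z -0.2 w -0.4
```

View pics/side17z.png

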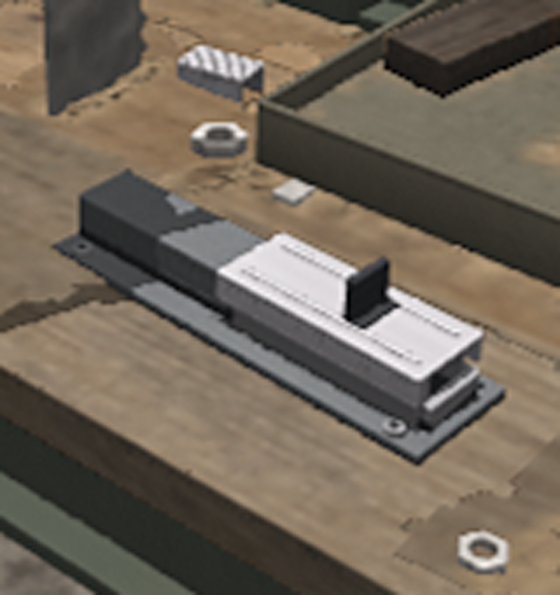

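View pics/top17.png

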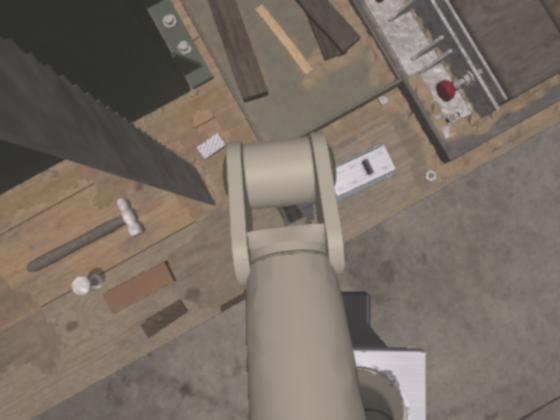

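The rail is shut over the strip (front at zoom (430,370)). The part strip, both nuts and the oil can are where they were, and the arm is clear. Handing in.

```bash
python3 -c "
from rig import finish_job
print(finish_job())"
```

```text
the job is handed in; nothing more can be done
None
```

The full-length strip is loaded and the cover rail is pushed shut over it. I handed the job in at about 27 s with the arm clear of everything.

- **Strip:** I gripped it by its upper part, pushed the follower back at about 9 N, lowered it to the floor and eased it against the end stop. It went down with about 11 N. Pressing lightly near both ends afterwards, I felt the top at the same height, which is the home height.
- **Rail:** it slid shut at about 4 N without catching on the strip. It then stopped dead at the same place on two pushes, between 4 N and 26 N, so I take that as the hard stop.
- **Other things on the bench:** in the last pictures the part-used strip, both nuts and the oil can are where they were.

These checks disagreed or went wrong:
- **TCP reading:** the fingers really end about 38.5 mm above where the reported TCP says. My first grasp closed on air because of this. I measured the offset by touching the strip's top, and that touch reached about 35 N.
- **Rail travel:** the pictures give 131–135 mm, and the contact readings about 130 mm. The 130 mm fits only if the rail started partly along its travel, so "fully shut" rests mainly on the solid stop felt twice.
- **Hard-stop push:** the first contact with the hard stop reached 26 N before I backed off, firmer than I intended.

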